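# Hold a sawn blank home in the straightness gauge

## Robot

A 6-joint arm with a two-finger parallel gripper is mounted at the origin on a cart in front of the work surface, level with it; the furniture and walls round the work are solid. World frame = base frame: x ahead of the robot, y to its left, z up, the work surface at z = 0. Lengths are in m, angles in rad, forces in N, time in s.
With the tool pointing down it reaches from about 0.35 to 0.775 m from the base axis. Payload 7.3 kg.
Tool frame: the origin (TCP) lies between the finger pads; the fingertips stand robot.tcp_to_tips ahead of it and the grasp point (between the pads) lies 2 mm behind it (robot.tcp_to_tips is the distance from the TCP to the fingertips, in m); y points along the fingers, x is the direction in which the jaws open and shut, and the axes are right-handed (so a half turn about y gives the same grasp; the last joint's range is limited). The gripper opens to 92 mm and grips with 3 to 60 N. Pads are 19 mm wide; open, the fingers measure 130 mm over their backs; the gripper's body (75 mm by 190 mm) begins 47 mm behind the grasp point.
Start: joints at [1.139, 0.342, 1.524, -0, 1.275, -0.146], TCP at [0.148, 0.504, 0.244] pointing down, gripper open.
Joint ranges: [-2.53, 2.53], [-0.77, 2.02], [0.04, 2.7], [-1, 4.14], [0.28, 2.66], [-3.11, 3.11]. Speed limits (rad/s): [2.57, 2.57, 3.14, 3.14, 3.14, 3.14].

## Interface

Orientations are given as [roll, pitch, yaw] about the fixed x, y, z axes, in that order (R = Rz(yaw) Ry(pitch) Rx(roll)).
In Python, from cell import status, read_camera, get_calibration, robot gives the robot as it stands.
- The arm moves only by the shell command python3 -m creep 'ROWS' [FORCE]. ROWS is JSON, a list of rows, each an object of numbers: "dx", "dy", "dz": the shift along the tool's x, y, z in m; "rx", "ry", "rz": the turn, a rotation vector about the tool's x, y, z in rad; "gripper": the opening, from 0 (shut) to 1 (fully open). A call has 1 to 20 rows; each row is the pose to reach, as a shift and turn from the pose commanded when the call began, along the tool's axes at that moment; what a row does not reach only later rows make up. A row lasts 1/8 s, in which the tool goes at most 62.5 mm and 10.7 degrees, less where a joint would pass 70% of its speed; a pose out of reach is approached as far as the arm can. A call with a gripper value outside its range is refused whole. The fingers move at their own pace and stop on an object; FORCE is the grip in N (left out, the last holds). Time passes only in rows, so rows that repeat a pose let the fingers close. It gives the time, the measured TCP pose, the force and the opening at its end, in the units of the state.
- status.observe(): the state, without advancing time (a new reading comes with each control period).
- read_camera(name): name is "side" or "top"; returns (picture, depth): 420x560x3 uint8, red, green, blue; 420x560 float32, m along the optical axis (not along the pixel's ray), 0 where there is no reading.
- get_calibration(name): a dict with "fx", "fy", "cx", "cy" (pixels), "xyz" and "rotation" of the camera in the world. Camera axes: x right, y down, z forward; pixel columns grow to the right and rows downward; lengths in m; the calibration is good to about 2 mm. A picture is of the moment at which its call begins. get_calibration takes no time and is no camera call.
- robot.hand_in(): hands the job in, once; it reports no verdict.
The state is a dict: "time": time; "qpos": joint angles; "qvel": joint speeds; "joint_efforts": joint torques, N m; "tool_pos": TCP position; "tool_rot": TCP orientation; "contact_force": force on the tool from outside, world axes, zero at the start; "torque": the same for the moment, N m; "opening": finger opening in m.
Only numpy, scipy, OpenCV 4.12 (cv2) and the standard library are available. Lean on these libraries where they do the work, as an engineer would, in place of code of your own. Each camera call takes 0.05 s, during which the arm holds its last target.

## Task

The sawn plastic blank is to be checked for straightness in the dial gauge, but somebody left a marker pen lying across the gauge's bed: first take the marker off and lay it down on the table mat, clear of the bed. Then bring the blank into the corner of the gauge, bevelled edge towards the open front, with its end up against the stop block and its plain back face flush against the fence so that it pushes the sprung gauge stem right in. Finish while holding it there: with one diagonal push of the fingers on the blank keep it pressed firmly both down on the bed and against the fence, and do not let go; leave the other things on the table where they are.

Things in the scene. Friction and masses are not known exactly. Their poses are not given: they have to be found in the camera images.
- gauge: Straightness gauge, fixed to the table: bed, fence, stop block and a small round dial behind the fence (at most 24 mm above the bed). Origin: centre of the bed's underside, z up. A tray stack up to 0.23 m high stands to its left (world y over 0.03). With the blank fully home, the blank's origin is at x = +9, y = +60, z = +12 mm in this frame and its axes are parallel to the gauge's.
- bed: The gauge's flat ground-steel bed plate, 210 mm (x) x 270 mm (y) x 12 mm thick, origin and axes as the gauge; its top is at z = +12 mm. It is smooth: the blank slides on it with a friction of about 0.3. In front of the fence (x = -105 to +30 mm) it is open.
- fence: Dark steel fence on the bed, 18 mm high above it, origin and axes as the gauge. Its front face looks to -x and lies at x = +30 mm, from y = -100 to y = +130 mm, with a 14 mm wide gap round y = +60 mm for the gauge stem.
- stop_block: Dark steel stop block on the bed, 18 mm high above it, origin and axes as the gauge. Its face looks to -y and lies at y = +105 mm, from x = -45 mm to the fence; it is 22 mm thick in y.
- corner (a point): The corner where the fence's front face, the stop block's face and the bed's top meet: x = +30, y = +105, z = +12 mm in the gauge's frame, with the same axes.
- stem (a joint): Travel of the sprung gauge stem, m: 0 when free (its round tip then stands 6 mm in front of the fence face, 11 mm above the bed, at gauge y = +60 mm), 0.0055 to 0.006 when a flat face is flush on the fence. It pushes back with 1.6 N at first touch, 4 N when flush. The dial's needle then turns 3/4 turn clockwise, from the gauge's -y to its +x.
- blank: Sawn brown plastic bar, 42 mm (x) x 90 mm (y) x 24 mm high, about 0.12 kg, loose on the bed, 25 mm or more from the fence. Origin: centre of its underside. Its +x side is the plain back face for the fence; its -x face is only 10 mm high, with a 45 degree bevel above it from x = -21, z = 10 to x = -7, z = 24 mm. It can be gripped across the 42 mm below the bevel, or pushed.
- blank_bevel (a point): Middle of the blank's bevel: x = -14, y = 0, z = 17 mm in the blank's frame; the bevel faces -x and up.
- marker: White marker pen with a black cap, 135 mm long (its y axis), 16 mm thick, about 15 g, lying across the bed between the blank and the corner, roughly at right angles to the fence. Origin: under its middle.
- marker_end_a (a point): Point on the marker's axis 60 mm towards its +y end, 8 mm above its underside.
- marker_end_b (a point): Point on the marker's axis 60 mm towards its -y end, 8 mm above its underside.
- glue: Bystander: small white glue bottle, 35 mm wide, 98 mm tall, standing. Origin: centre of its underside.
- driver: Bystander: small screwdriver with a blue handle, 148 x 13 x 13 mm, lying. Origin: centre of the underside.
- cutters: Bystander: side cutters with blue grips, 120 x 49 x 12 mm, lying. Origin: centre of the underside.
Not all that is in view belongs to the job. There is more than one size of the blank; the one meant has the size given above.

How it is judged:
On the way:
1. the marker lies on the table mat, off the bed, let go and at rest (height (world z) of each of marker_end_a, marker_end_b below 0.0125 m and height (world z) of marker above -0.01 m and linear speed of marker below 0.02 m/s and contact force between the fingers and marker below 0.05 N), for 0.3 s.
At the end, for the whole second after the job is handed in: Blank flat on the bed (1.5 mm, 0.025 rad), back flush on the fence (1.5 mm, 0.025 rad), end within 3 mm of the stop, stem in 4.5 mm or more; fingers press it with over 3 N, and it bears on fence with over 2 N, on bed with over 3.5 N, at rest; marker flat on the mat, off the bed (x of blank in the frame of gauge above 0.0075 m and y of blank in the frame of gauge above 0.057 m and z of blank in the frame of gauge between 0.0105 and 0.0135 m and angle between the x axis of blank and the x axis of gauge, either way round below 0.025 rad and angle between blank's own z axis and vertical below 0.025 rad and x of blank_bevel in the frame of gauge below 0 m and value of joint stem above 0.0045 m and contact force between blank and fence above 2 N and contact force between blank and bed above 3.5 N and contact force between the fingers and blank above 3 N and linear speed of blank below 0.01 m/s and height (world z) of each of marker_end_a, marker_end_b below 0.0125 m and height (world z) of marker above -0.01 m); the arm keeps its last pose, push and grip.
It fails at once if the glue bottle is knocked or moved (more than 25 mm) (distance of glue from where it was at the start of the episode above 0.025 m).
It fails at once if the small screwdriver is knocked or moved (more than 25 mm) (distance of driver from where it was at the start of the episode above 0.025 m).
It fails at once if the side cutters is knocked or moved (more than 25 mm) (distance of cutters from where it was at the start of the episode above 0.025 m).
It also fails if it takes over 69 s, if anything falls off the work surface, if the arm or the gripper's body presses on something with over 40 N, if the wrist force passes 120 N, or if a joint passes its speed limit or range.

## Working session

There is one attempt and no reset: what is moved stays moved. The work goes in short steps, Python scripts to look and compute and a shell command to move; the robot and the scene stay as the last step left them, time stands still between calls to the robot, and variables do not carry over. Pictures are saved under pics/ and viewed, and the job is handed in when it is done.

```bash
ls; mkdir -p pics
python3 - <<'E'
from cell import status, read_camera, get_calibration, robot
import cv2,numpy as np
print(status.observe()); print(robot.tcp_to_tips)
for n in ["side","top"]:
    p,d=read_camera(n); np.savez(f"pics/{n}0.npz",p=p,d=d)
    cv2.imwrite(f"pics/{n}0.png",p[:,:,::-1]); print(n,get_calibration(n))
E
```

```text
pics
{'time': 0.0, 'qpos': array([ 1.13900005e+00,  3.42717622e-01,  1.52506739e+00,  2.18716351e-05,
        1.27543548e+00, -1.45989115e-01]), 'qvel': array([ 0.00011469, -0.0009914 ,  0.00068084, -0.00082742,  0.00016983,
       -0.00089551]), 'joint_efforts': array([-1.28937638e-03, -4.31252611e+01, -2.44217134e+01,  7.16993446e-02,
        5.59837196e-02, -9.65028471e-05]), 'tool_pos': array([0.147806  , 0.50333225, 0.24303003]), 'tool_rot': array([-1.57053883,  0.00160748,  1.28498299]), 'contact_force': array([0.3631565 , 0.04811043, 0.58894837]), 'torque': array([-0.01763257,  0.02684894,  0.01203452]), 'opening': 0.09174282745389972}
0.017
side {'fx': 418.82671223046793, 'fy': 418.82671223046793, 'cx': 278.59879529465695, 'cy': 207.29965658529156, 'xyz': array([ 0.57254863, -0.99965979,  0.57346894]), 'rotation': array([-2.17266251, -0.01726396,  0.05538275])}
top {'fx': 473.8867091666775, 'fy': 473.8867091666775, 'cx': 282.0305755144174, 'cy': 210.36723413387176, 'xyz': array([ 0.4078778 , -0.21071361,  0.93480976]), 'rotation': array([-3.00905   , -0.04330721, -1.5594941 ])}
```

View pics/top0.png

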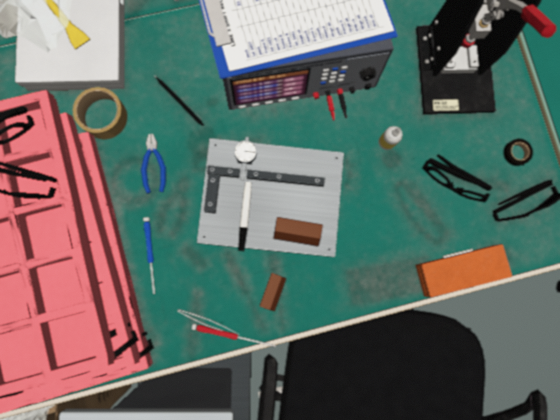

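View pics/side0.png

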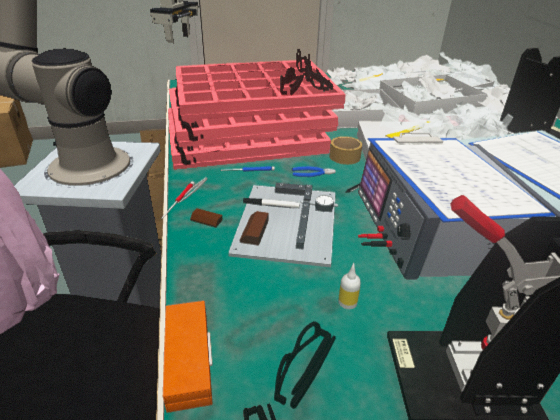

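```bash
cat > h.py <<'E'
import numpy as np, cv2
from scipy.spatial.transform import Rotation as R
from cell import get_calibration
def cal(n):
    c=get_calibration(n); return c,R.from_euler('xyz',c['rotation']).as_matrix()
def ray(n,u,v,z):
    c,M=cal(n); d=M@np.array([(u-c['cx'])/c['fx'],(v-c['cy'])/c['fy'],1]); o=np.array(c['xyz'])
    return o+d*(z-o[2])/d[2]
def proj(n,p):
    c,M=cal(n); q=M.T@(np.array(p)-c['xyz']); return np.array([c['fx']*q[0]/q[2]+c['cx'],c['fy']*q[1]/q[2]+c['cy']])
def cloud(n,d):
    c,M=cal(n); v,u=np.mgrid[:d.shape[0],:d.shape[1]]
    P=np.stack([(u-c['cx'])/c['fx']*d,(v-c['cy'])/c['fy']*d,d],-1)
    return P@M.T+c['xyz']
E
python3 - <<'E'
from h import *
D=np.load('pics/top0.npz'); p,d=D['p'],D['d']; P=cloud('top',d)
for u,v in [(300,300),(320,215),(225,225),(298,231),(290,231),(245,152),(246,185),(243,220),(242,240),(212,195),(270,178),(272,290)]:
    print(u,v,P[v,u].round(4))
for a,b,n,s in [((190,130),(350,262),'top',5)]:
    cv2.imwrite('pics/topz.png',cv2.resize(p[a[1]:b[1],a[0]:b[0],::-1],None,fx=s,fy=s,interpolation=cv2.INTER_CUBIC)[:600,:800])
q=np.load('pics/side0.npz')['p']
cv2.imwrite('pics/sidez.png',cv2.resize(q[170:270,180:345,::-1],None,fx=4.8,fy=4.8,interpolation=cv2.INTER_CUBIC))
E
```

```text
300 300 [ 0.3577 -0.2868  0.    ]
320 215 [ 0.5241 -0.3249  0.0075]
225 225 [ 0.5009 -0.1383  0.0108]
298 231 [ 0.4888 -0.279   0.0387]
290 231 [ 0.4887 -0.2639  0.0375]
245 152 [ 0.6423 -0.1749  0.0321]
246 185 [ 0.5786 -0.178   0.0238]
243 220 [ 0.5096 -0.1738  0.0258]
242 240 [ 0.4709 -0.1728  0.0283]
212 195 [ 0.5563 -0.1136  0.0318]
270 178 [ 0.5915 -0.2244  0.0329]
272 290 [ 0.377  -0.2316  0.0184]
```

View pics/topz.png

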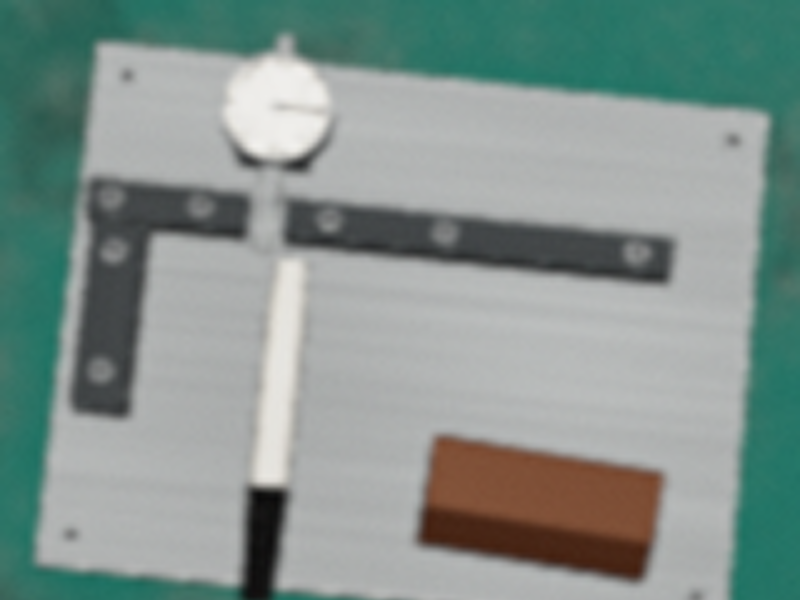

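View pics/sidez.png

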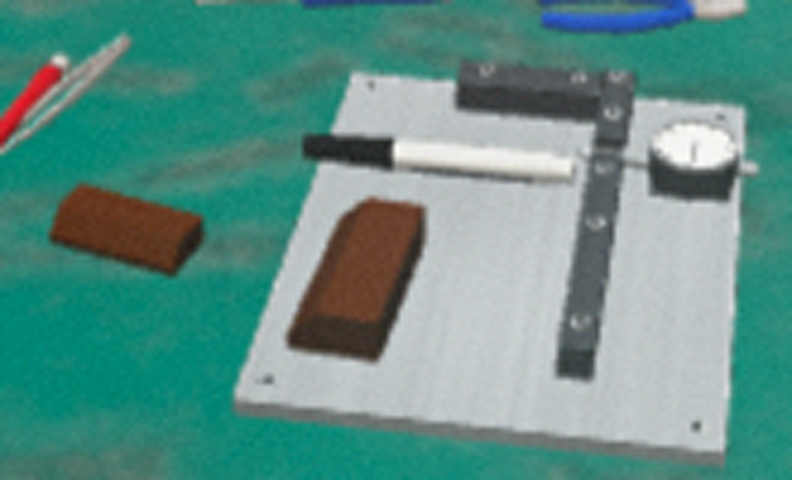

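```bash
cat >> h.py <<'E'
def big(m,box=None):
    m=m.astype(np.uint8)*255
    if box is not None:
        k=np.zeros_like(m); k[box[1]:box[3],box[0]:box[2]]=1; m=m*k
    m=cv2.morphologyEx(m,cv2.MORPH_OPEN,np.ones((2,2),np.uint8))
    c,_=cv2.findContours(m,cv2.RETR_EXTERNAL,cv2.CHAIN_APPROX_NONE)
    return max(c,key=cv2.contourArea)
def rect_world(n,c,z):
    W=np.array([ray(n,u,v,z)[:2] for u,v in c[:,0,:].astype(float)])
    r=cv2.minAreaRect((W*1000).astype(np.float32)); return r,cv2.boxPoints(r)
E
python3 - <<'E'
from h import *
p=np.load('pics/top0.npz')['p']; hsv=cv2.cvtColor(p,cv2.COLOR_RGB2HSV); H,S,V=[hsv[...,i].astype(int) for i in range(3)]
box=(185,130,355,265)
green=(S>90)&(H>60)&(H<100)
c=big(~green,box); 
# bed only: drop marker overhang by opening
m=np.zeros(p.shape[:2],np.uint8); cv2.drawContours(m,[c],-1,255,-1)
m=cv2.morphologyEx(m,cv2.MORPH_OPEN,np.ones((25,25),np.uint8))
c=big(m>0); r,b=rect_world('top',c,.012); print('bed',r,b.round(1).tolist())
br=(S>90)&((H<20))
for bx in [(260,210,335,255),(250,268,295,315)]:
    c=big(br,bx); 
    for z in (.036,): r,b=rect_world('top',c,z); print('blank',r,b.round(1).tolist())
top=br&(V>105)
c=big(top,(260,210,335,255)); print(np.percentile(V[br],[10,30,50,70,90])); r,b=rect_world('top',c,.036); print('blanktop',r,b.round(1).tolist())
c=big((V>205)&(S<40),(230,183,256,240)); r,b=rect_world('top',c,.022); print('white',r,b.round(1).tolist())
c=big((V<50),(230,215,256,256)); r,b=rect_world('top',c,.020); print('cap',r,b.round(1).tolist())
c=big((V<110)&(S<90),(195,160,335,220)); r,b=rect_world('top',c,.030); print('fence+stop',r,b.round(1).tolist())
E
```

```text
bed ((556.466796875, -231.54734802246094), (275.0028076171875, 216.5573272705078), 85.49736022949219) [[437.70001220703125, -360.1000061035156], [653.5999755859375, -377.1000061035156], [675.2000122070312, -103.0], [459.29998779296875, -86.0]]
blank ((486.8462219238281, -280.6605224609375), (86.29396057128906, 39.993038177490234), 81.41212463378906) [[460.6000061035156, -320.29998779296875], [500.20001220703125, -326.29998779296875], [513.0999755859375, -241.0], [473.5, -235.0]]
blank ((372.71875, -234.1476287841797), (28.265235900878906, 64.60549926757812), 70.63573455810547) [[337.6000061035156, -236.8000030517578], [398.5, -258.20001220703125], [407.8999938964844, -231.5], [346.8999938964844, -210.10000610351562]]
[ 61.  90. 125. 198. 204.]
blanktop ((493.82208251953125, -281.7245788574219), (86.2730941772461, 25.879995346069336), 81.41212463378906) [[474.6000061035156, -322.3999938964844], [500.20001220703125, -326.29998779296875], [513.0999755859375, -241.0], [487.5, -237.10000610351562]]
white ((539.6248168945312, -179.73818969726562), (10.907342910766602, 83.53065490722656), 84.99640655517578) [[497.5, -181.5], [580.7999877929688, -188.8000030517578], [581.7000122070312, -177.89999389648438], [498.5, -170.6999969482422]]
cap ((472.52716064453125, -175.15333557128906), (11.78197193145752, 41.029239654541016), 87.74627685546875) [[451.79998779296875, -180.1999969482422], [492.79998779296875, -181.8000030517578], [493.29998779296875, -170.10000610351562], [452.29998779296875, -168.5]]
fence+stop ((565.50537109375, -133.49945068359375), (61.89632797241211, 90.41868591308594), 87.17574310302734) [[518.7999877929688, -162.1999969482422], [609.0999755859375, -166.60000610351562], [612.2000122070312, -104.80000305175781], [521.9000244140625, -100.4000015258789]]
```

```bash
cat >> h.py <<'E'
from cell import status
def plan(targets,Rot=None):
    """targets: list of (x,y,z,yaw[,Rmat]) -> tool-axes shifts"""
    s=status.observe(); M=R.from_euler('xyz',s['tool_rot']).as_matrix(); o=s['tool_pos']
    for t in targets:
        T=t[4] if len(t)>4 else R.from_euler('xyz',[-np.pi/2,0,t[3]]).as_matrix()
        print(np.round(M.T@(np.array(t[:3])-o),4),'rot',np.round(R.from_matrix(M.T@T).as_rotvec(),4))
G=np.array([.5565,-.2315,0]); gy=-.0785
RG=R.from_euler('z',gy).as_matrix()
def g2w(x,y,z): return G+RG@np.array([x,y,z])
def w2g(p): return RG.T@(np.array(p)-G)
def st():
    s=status.observe(); print('t',round(s['time'],2),'pos',s['tool_pos'].round(4),'rot',s['tool_rot'].round(4),'F',s['contact_force'].round(2),'op',round(s['opening'],4),'q',s['qpos'].round(2),'G',w2g(s['tool_pos']).round(4))
E
python3 - <<'E'
from h import *
mk=np.array([.517,-.1775,.02]); print('marker in gauge',w2g(mk)); print(ray('top',391,135,.09),ray('top',420,200,0))
m=g2w(-.052,w2g(mk)[1],.12); print(m)
plan([(.148,.503,.36,1.285),(.38,.27,.36,1.285),(.46,.03,.34,1.49),(*m,1.4923)])
E
```

```text
marker in gauge [-0.04361301  0.05073614  0.02      ]
[ 0.66576731 -0.44710807  0.09      ] [ 0.55901261 -0.52899571  0.        ]
[ 0.50863883 -0.1768423   0.12      ]
[-0.0005 -0.1169 -0.0002] rot [-0.0002 -0.     -0.0013]
[-0.1587 -0.1167 -0.2885] rot [-0.0002 -0.     -0.0013]
[-0.3663 -0.0965 -0.4329] rot [-0.0003 -0.205  -0.0013]
[-0.5508  0.1237 -0.538 ] rot [-0.0003 -0.2073 -0.0013]
```

```bash
python3 -m creep '[{"dy":-0.06},{"dy":-0.117},{"dx":-0.04,"dy":-0.117,"dz":-0.06},{"dx":-0.07,"dy":-0.117,"dz":-0.12},{"dx":-0.1,"dy":-0.117,"dz":-0.18},{"dx":-0.13,"dy":-0.117,"dz":-0.235},{"dx":-0.16,"dy":-0.117,"dz":-0.288},{"dx":-0.21,"dy":-0.11,"dz":-0.325},{"dx":-0.26,"dy":-0.1,"dz":-0.36,"ry":-0.07},{"dx":-0.31,"dy":-0.1,"dz":-0.395,"ry":-0.14},{"dx":-0.366,"dy":-0.096,"dz":-0.433,"ry":-0.207},{"dx":-0.41,"dy":-0.05,"dz":-0.46,"ry":-0.207},{"dx":-0.455,"dy":-0.01,"dz":-0.485,"ry":-0.207,"gripper":0.4},{"dx":-0.5,"dy":0.04,"dz":-0.51,"ry":-0.207,"gripper":0.4},{"dx":-0.55,"dy":0.09,"dz":-0.538,"ry":-0.207,"gripper":0.4},{"dx":-0.551,"dy":0.124,"dz":-0.538,"ry":-0.207,"gripper":0.4},{"dx":-0.551,"dy":0.124,"dz":-0.538,"ry":-0.207,"gripper":0.4},{"dx":-0.551,"dy":0.124,"dz":-0.538,"ry":-0.207,"gripper":0.4}]'
python3 - <<'E'
from h import *
st()
from cell import read_camera
for n in ['top','side']:
    p,d=read_camera(n); cv2.imwrite(f'pics/{n}1.png',p[:,:,::-1])
plan([(*g2w(-.052,.0507,.031),1.4923)])
E
```

```text
t 0.1 pos [0.1478 0.5034 0.2431] rot [-1.5706e+00  1.3000e-03  1.2850e+00] F [ 0.87  0.19 -0.29] op 0.0918 q [ 1.14  0.34  1.52  0.    1.28 -0.15] G [-0.465   0.7006  0.2431]
[-0.5509  0.2127 -0.538 ] rot [-2.000e-04 -2.073e-01 -9.000e-04]invalid input at $[0]: expected keys dx, dy, dz, rx, ry, rz, gripper
```

```bash
python3 -c "
import cv2;p=cv2.imread('pics/side1.png');cv2.imwrite('pics/side1z.png',cv2.resize(p[100:280,160:400],None,fx=3.2,fy=3.2))"
```

```text
(no output)
```

View pics/side1z.png

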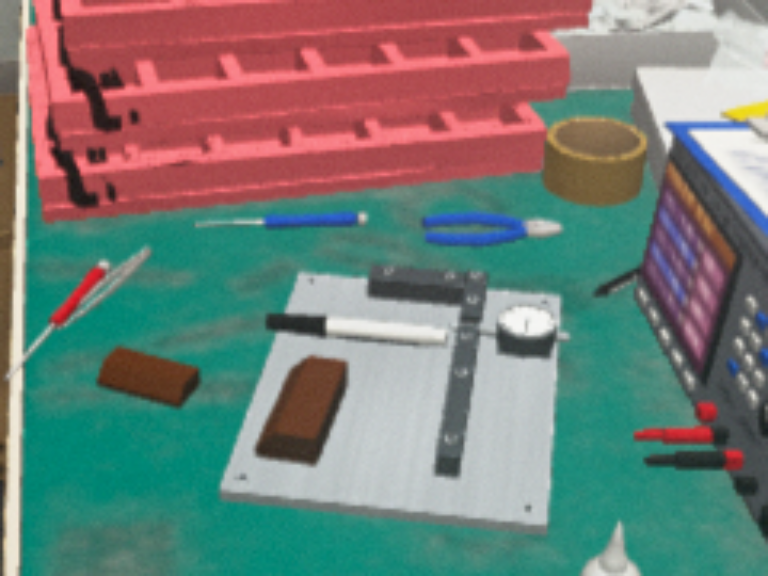

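View pics/top1.png

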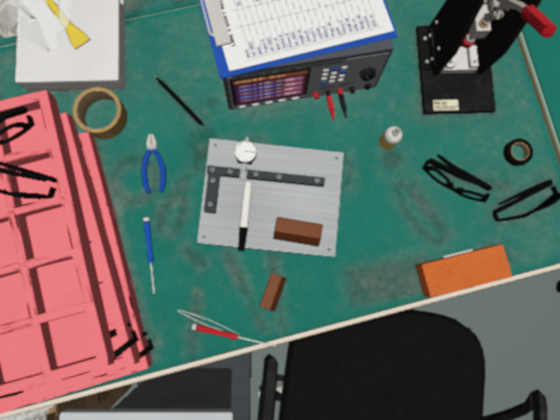

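All seven keys are needed in each row, so the move was refused and the pictures still show the starting scene. I'll retype the rows in full.

```bash
python3 -m creep '[{"dx":0,"dy":-0.06,"dz":0,"rx":0,"ry":0,"rz":0,"gripper":1},{"dx":0,"dy":-0.117,"dz":0,"rx":0,"ry":0,"rz":0,"gripper":1},{"dx":-0.04,"dy":-0.117,"dz":-0.06,"rx":0,"ry":0,"rz":0,"gripper":1},{"dx":-0.07,"dy":-0.117,"dz":-0.12,"rx":0,"ry":0,"rz":0,"gripper":1},{"dx":-0.1,"dy":-0.117,"dz":-0.18,"rx":0,"ry":0,"rz":0,"gripper":1},{"dx":-0.13,"dy":-0.117,"dz":-0.235,"rx":0,"ry":0,"rz":0,"gripper":1},{"dx":-0.16,"dy":-0.117,"dz":-0.288,"rx":0,"ry":0,"rz":0,"gripper":1},{"dx":-0.21,"dy":-0.11,"dz":-0.325,"rx":0,"ry":0,"rz":0,"gripper":1},{"dx":-0.26,"dy":-0.1,"dz":-0.36,"rx":0,"ry":-0.07,"rz":0,"gripper":1},{"dx":-0.31,"dy":-0.1,"dz":-0.395,"rx":0,"ry":-0.14,"rz":0,"gripper":1},{"dx":-0.366,"dy":-0.096,"dz":-0.433,"rx":0,"ry":-0.207,"rz":0,"gripper":1},{"dx":-0.41,"dy":-0.05,"dz":-0.46,"rx":0,"ry":-0.207,"rz":0,"gripper":1},{"dx":-0.455,"dy":-0.01,"dz":-0.485,"rx":0,"ry":-0.207,"rz":0,"gripper":0.4},{"dx":-0.5,"dy":0.04,"dz":-0.51,"rx":0,"ry":-0.207,"rz":0,"gripper":0.4},{"dx":-0.55,"dy":0.09,"dz":-0.538,"rx":0,"ry":-0.207,"rz":0,"gripper":0.4},{"dx":-0.551,"dy":0.124,"dz":-0.538,"rx":0,"ry":-0.207,"rz":0,"gripper":0.4},{"dx":-0.551,"dy":0.124,"dz":-0.538,"rx":0,"ry":-0.207,"rz":0,"gripper":0.4},{"dx":-0.551,"dy":0.124,"dz":-0.538,"rx":0,"ry":-0.207,"rz":0,"gripper":0.4}]'
python3 - <<'E'
from h import *
st()
from cell import read_camera
for n in ['top','side']:
    p,d=read_camera(n); cv2.imwrite(f'pics/{n}2.png',p[:,:,::-1])
    if n=='side': cv2.imwrite('pics/side2z.png',cv2.resize(p[60:280,160:420,::-1],None,fx=2.7,fy=2.7))
plan([(*g2w(-.052,.0507,.031),1.4923)])
E
```

```text
time: 2.45
tool_pos: [0.5088, -0.1763, 0.1198]
tool_rot: [-1.57, -0.001, 1.492]
contact_force: [-0.2, 0.3, 0.2]
opening: 0.0382
t 2.45 pos [ 0.5088 -0.1763  0.1198] rot [-1.5699e+00 -8.0000e-04  1.4916e+00] F [-0.17  0.33  0.24] op 0.0382 q [-0.48  0.5   1.65  0.    0.99 -1.97] G [-0.0519  0.0513  0.1198]
[-0.0009  0.0906  0.0013] rot [ 0.0027  0.0007 -0.0008]
```

View pics/side2z.png

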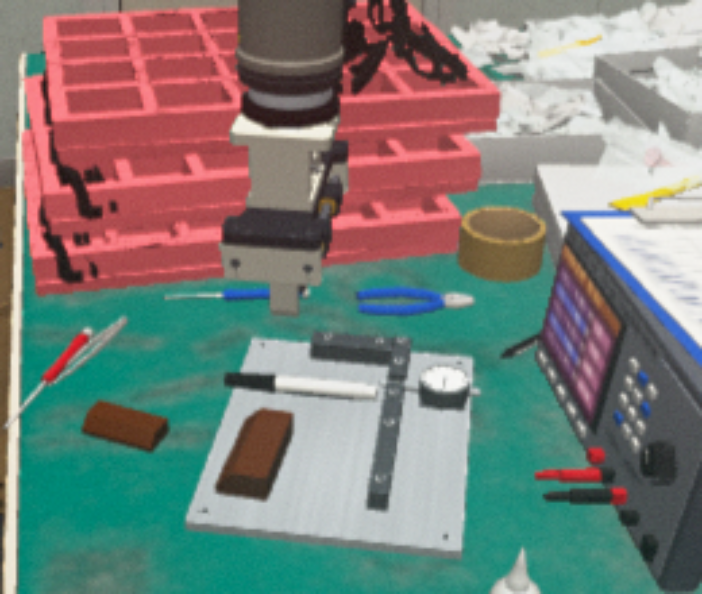

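The gripper hangs above the marker's cap and middle, with the finger at about (285,300) and the marker running from (225,380) to (375,390). I'll lower it and grip lightly.

```bash
python3 -m creep '[{"dx":0,"dy":0.04,"dz":0,"rx":0,"ry":0,"rz":0,"gripper":0.4},{"dx":0,"dy":0.07,"dz":0,"rx":0,"ry":0,"rz":0,"gripper":0.4},{"dx":0,"dy":0.088,"dz":0,"rx":0,"ry":0,"rz":0,"gripper":0.4},{"dx":0,"dy":0.088,"dz":0,"rx":0,"ry":0,"rz":0,"gripper":0.4},{"dx":0,"dy":0.088,"dz":0,"rx":0,"ry":0,"rz":0,"gripper":0.1},{"dx":0,"dy":0.088,"dz":0,"rx":0,"ry":0,"rz":0,"gripper":0.1},{"dx":0,"dy":0.088,"dz":0,"rx":0,"ry":0,"rz":0,"gripper":0.1},{"dx":0,"dy":0.088,"dz":0,"rx":0,"ry":0,"rz":0,"gripper":0.1},{"dx":0,"dy":0.05,"dz":0,"rx":0,"ry":0,"rz":0,"gripper":0.1},{"dx":0,"dy":0.0,"dz":0,"rx":0,"ry":0,"rz":0,"gripper":0.1},{"dx":0,"dy":0.0,"dz":0,"rx":0,"ry":0,"rz":0,"gripper":0.1}]' 8
python3 - <<'E'
from h import *
st()
from cell import read_camera
p,d=read_camera('side'); cv2.imwrite('pics/side3z.png',cv2.resize(p[60:280,160:420,::-1],None,fx=2.7,fy=2.7))
plan([(.52,-.44,.12,1.4923),(.52,-.44,.022,1.4923)])
E
```

```text
time: 3.92
tool_pos: [0.511, -0.1777, 0.1236]
tool_rot: [-1.578, 0.003, 1.492]
contact_force: [-0.3, -0.2, -1.0]
opening: 0.015
t 3.92 pos [ 0.511  -0.1777  0.1236] rot [-1.5783  0.0032  1.492 ] F [-0.33 -0.24 -0.98] op 0.015 q [-0.48  0.49  1.65  0.    0.99 -1.97] G [-0.0496  0.05    0.1236]
[-0.2613  0.0019 -0.031 ] rot [ 0.0037 -0.0004 -0.0015]
[-0.2612  0.0999 -0.0307] rot [ 0.0037 -0.0004 -0.0015]
```

View pics/side3z.png

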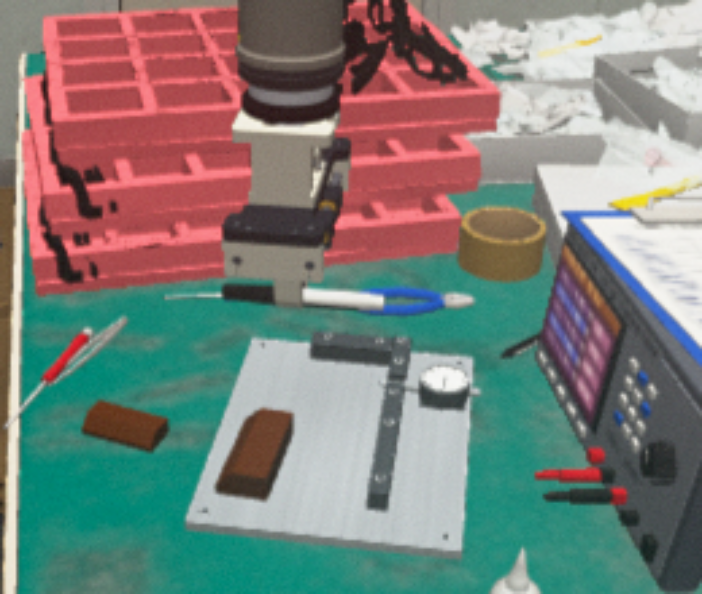

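The marker is held level. I'll carry it to open mat on the right, at x about 0.51 and y about -0.445.

```bash
python3 -m creep '[{"dx":-0.05,"dy":0,"dz":-0.005,"rx":0,"ry":0,"rz":0,"gripper":0.1},{"dx":-0.105,"dy":0,"dz":-0.01,"rx":0,"ry":0,"rz":0,"gripper":0.1},{"dx":-0.16,"dy":0,"dz":-0.013,"rx":0,"ry":0,"rz":0,"gripper":0.1},{"dx":-0.215,"dy":0,"dz":-0.015,"rx":0,"ry":0,"rz":0,"gripper":0.1},{"dx":-0.265,"dy":0,"dz":-0.016,"rx":0,"ry":0,"rz":0,"gripper":0.1},{"dx":-0.265,"dy":0.04,"dz":-0.016,"rx":0,"ry":0,"rz":0,"gripper":0.1},{"dx":-0.265,"dy":0.07,"dz":-0.016,"rx":0,"ry":0,"rz":0,"gripper":0.1},{"dx":-0.265,"dy":0.09,"dz":-0.016,"rx":0,"ry":0,"rz":0,"gripper":0.1},{"dx":-0.265,"dy":0.097,"dz":-0.016,"rx":0,"ry":0,"rz":0,"gripper":0.1},{"dx":-0.265,"dy":0.1,"dz":-0.016,"rx":0,"ry":0,"rz":0,"gripper":0.1},{"dx":-0.265,"dy":0.1,"dz":-0.016,"rx":0,"ry":0,"rz":0,"gripper":0.1}]'
python3 - <<'E'
from h import *
st()
E
```

```text
time: 5.35
tool_pos: [0.5045, -0.4424, 0.0208]
tool_rot: [-1.572, 0.001, 1.492]
contact_force: [0.0, -0.1, -1.4]
opening: 0.0158
t 5.35 pos [ 0.5045 -0.4424  0.0208] rot [-1.5723e+00  1.4000e-03  1.4923e+00] F [ 0.03 -0.09 -1.38] op 0.0158 q [-0.83  0.83  1.32  0.    1.   -2.33] G [-0.0353 -0.2143  0.0208]
```

```bash
python3 -m creep '[{"dx":0,"dy":0,"dz":0,"rx":0,"ry":0,"rz":0,"gripper":0.2},{"dx":0,"dy":0,"dz":0,"rx":0,"ry":0,"rz":0,"gripper":0.25},{"dx":0,"dy":0,"dz":0,"rx":0,"ry":0,"rz":0,"gripper":0.35},{"dx":0,"dy":0,"dz":0,"rx":0,"ry":0,"rz":0,"gripper":0.4},{"dx":0,"dy":0,"dz":0,"rx":0,"ry":0,"rz":0,"gripper":0.4},{"dx":0,"dy":-0.04,"dz":0,"rx":0,"ry":0,"rz":0,"gripper":0.4},{"dx":0,"dy":-0.1,"dz":0,"rx":0,"ry":0,"rz":0,"gripper":0.4},{"dx":0,"dy":-0.14,"dz":0,"rx":0,"ry":0,"rz":0,"gripper":0.4},{"dx":0,"dy":-0.14,"dz":0,"rx":0,"ry":0,"rz":0,"gripper":0.4}]'
python3 - <<'E'
from h import *
st()
from cell import read_camera
for n in ['side','top']:
  p,d=read_camera(n); np.savez(f'pics/{n}4.npz',p=p,d=d);cv2.imwrite(f'pics/{n}4.png',p[:,:,::-1])
E
```

```text
time: 6.48
tool_pos: [0.5053, -0.4435, 0.1642]
tool_rot: [-1.577, 0.006, 1.492]
contact_force: [-0.0, -0.3, 0.2]
opening: 0.0364
t 6.47 pos [ 0.5053 -0.4435  0.1642] rot [-1.5768  0.0056  1.4921] F [-0.02 -0.26  0.16] op 0.0364 q [-0.83  0.67  1.19  0.    1.27 -2.33] G [-0.0344 -0.2153  0.1642]
```

View pics/side4.png

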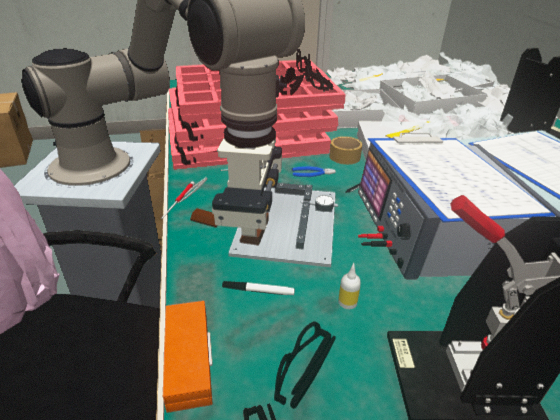

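View pics/top4.png

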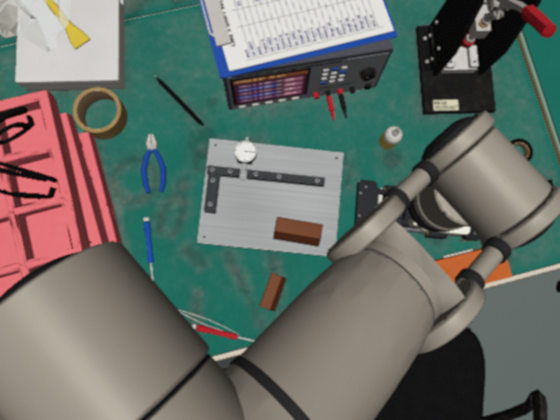

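Marker lies flat on the mat, spanning (222,286) to (293,291) in the side view. Its distance from the bed edge and from the glue bottle is several centimetres. Next is the blank.

Run:
```python
from h import *
st()
p=np.load('pics/side4.npz')['p']; hsv=cv2.cvtColor(p,cv2.COLOR_RGB2HSV)
c=big((hsv[...,2]>205)&(hsv[...,1]<40),(240,275,300,300)); print(rect_world('side',c,.008))
plan([(.487,-.281,.15,-.15),(.487,-.281,.0315,-.15)])
```

```text
t 6.58 pos [ 0.5038 -0.4418  0.1595] rot [-1.5707e+00 -2.0000e-04  1.4919e+00] F [ 1.05 -0.09 -0.62] op 0.0367 q [-0.83  0.68  1.2   0.    1.27 -2.33] G [-0.0361 -0.2138  0.1595]
(((536.8533325195312, -445.1832580566406), (14.43295955657959, 87.90485382080078), 85.84979248046875), array([[ 492.4939 , -449.19992],
       [ 580.1682 , -455.56174],
       [ 581.21277, -441.1666 ],
       [ 493.53845, -434.80478]], dtype=float32))
[0.159  0.0095 0.0294] rot [-2.0000e-04  1.6419e+00  1.0000e-04]
[0.159  0.128  0.0294] rot [-2.0000e-04  1.6419e+00  1.0000e-04]
```

```bash
python3 -m creep '[{"dx":0.01,"dy":-0.01,"dz":0.003,"rx":0,"ry":0.18,"rz":0,"gripper":0.75},{"dx":0.03,"dy":-0.01,"dz":0.006,"rx":0,"ry":0.36,"rz":0,"gripper":0.75},{"dx":0.05,"dy":-0.01,"dz":0.01,"rx":0,"ry":0.54,"rz":0,"gripper":0.75},{"dx":0.07,"dy":-0.01,"dz":0.014,"rx":0,"ry":0.72,"rz":0,"gripper":0.75},{"dx":0.09,"dy":-0.01,"dz":0.018,"rx":0,"ry":0.9,"rz":0,"gripper":0.75},{"dx":0.11,"dy":-0.01,"dz":0.022,"rx":0,"ry":1.08,"rz":0,"gripper":0.75},{"dx":0.13,"dy":-0.01,"dz":0.025,"rx":0,"ry":1.26,"rz":0,"gripper":0.75},{"dx":0.15,"dy":0,"dz":0.028,"rx":0,"ry":1.44,"rz":0,"gripper":0.75},{"dx":0.159,"dy":0.02,"dz":0.029,"rx":0,"ry":1.6,"rz":0,"gripper":0.75},{"dx":0.159,"dy":0.05,"dz":0.029,"rx":0,"ry":1.642,"rz":0,"gripper":0.75},{"dx":0.159,"dy":0.05,"dz":0.029,"rx":0,"ry":1.642,"rz":0,"gripper":0.75},{"dx":0.159,"dy":0.05,"dz":0.029,"rx":0,"ry":1.642,"rz":0,"gripper":0.75}]'
python3 - <<'E'
from h import *
st()
from cell import read_camera
for n in ['side','top']:
  p,d=read_camera(n); np.savez(f'pics/{n}5.npz',p=p,d=d);cv2.imwrite(f'pics/{n}5.png',p[:,:,::-1])
  if n=='side': cv2.imwrite('pics/side5z.png',cv2.resize(p[120:300,160:380,::-1],None,fx=3.3,fy=3.3))
plan([(.487,-.281,.0315,-.15)])
E
```

```text
time: 8.07
tool_pos: [0.4875, -0.2814, 0.1097]
tool_rot: [-1.57, 0.001, -0.149]
contact_force: [0.3, 1.3, -0.8]
opening: 0.069
t 8.07 pos [ 0.4875 -0.2814  0.1097] rot [-1.5704e+00  6.0000e-04 -1.4920e-01] F [ 0.32  1.27 -0.8 ] op 0.069 q [-0.66  0.55  1.59  0.    1.   -0.51] G [-0.0648 -0.0551  0.1097]
[-0.0011  0.079   0.0006] rot [0.0006 0.0004 0.0012]
```

View pics/side5z.png

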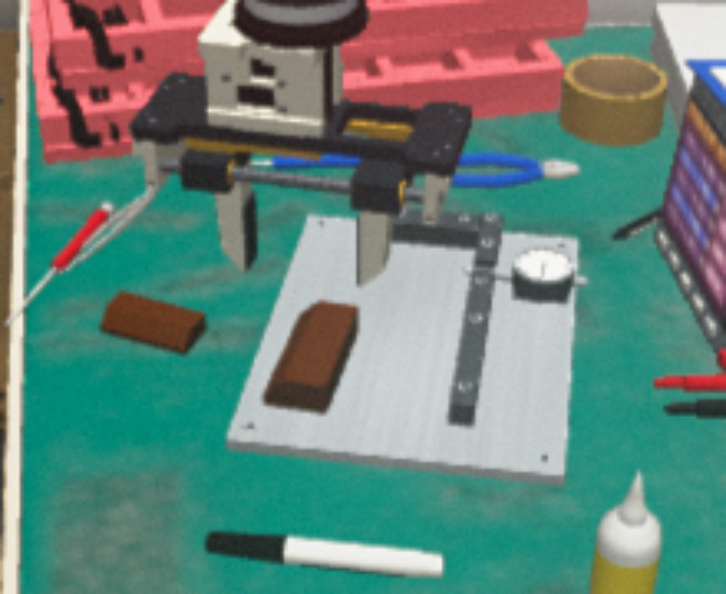

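Jaws at (237,265) and (372,280) straddle the blank at (310,355). I'll lower and grip.

```bash
python3 -m creep '[{"dx":-0.001,"dy":0.04,"dz":0,"rx":0,"ry":0,"rz":0,"gripper":0.75},{"dx":-0.001,"dy":0.065,"dz":0,"rx":0,"ry":0,"rz":0,"gripper":0.75},{"dx":-0.001,"dy":0.078,"dz":0,"rx":0,"ry":0,"rz":0,"gripper":0.75},{"dx":-0.001,"dy":0.078,"dz":0,"rx":0,"ry":0,"rz":0,"gripper":0.75},{"dx":-0.001,"dy":0.078,"dz":0,"rx":0,"ry":0,"rz":0,"gripper":0.4},{"dx":-0.001,"dy":0.078,"dz":0,"rx":0,"ry":0,"rz":0,"gripper":0.4},{"dx":-0.001,"dy":0.078,"dz":0,"rx":0,"ry":0,"rz":0,"gripper":0.4},{"dx":-0.001,"dy":0.078,"dz":0,"rx":0,"ry":0,"rz":0,"gripper":0.4},{"dx":-0.001,"dy":0.06,"dz":0,"rx":0,"ry":0,"rz":0,"gripper":0.4},{"dx":-0.001,"dy":0.06,"dz":0,"rx":0,"ry":0,"rz":0,"gripper":0.4}]' 20
python3 - <<'E'
from h import *
st()
from cell import read_camera
for n in ['side']:
  p,d=read_camera(n); np.savez(f'pics/{n}6.npz',p=p,d=d)
  if n=='side': cv2.imwrite('pics/side6z.png',cv2.resize(p[150:270,180:345,::-1],None,fx=4.6,fy=4.6))
plan([(*g2w(-.024,.045,.05),gy),(*g2w(-.024,.055,.0335),gy)])
E
```

```text
time: 9.43
tool_pos: [0.4872, -0.2815, 0.0506]
tool_rot: [-1.572, -0.002, -0.15]
contact_force: [-0.5, 0.3, -1.5]
opening: 0.0413
t 9.43 pos [ 0.4872 -0.2815  0.0506] rot [-1.5719 -0.0021 -0.1499] F [-0.46  0.28 -1.47] op 0.0413 q [-0.66  0.63  1.65  0.    0.87 -0.51] G [-0.0652 -0.0553  0.0506]
[ 0.0344 -0.0002  0.1027] rot [ 0.0004 -0.0715  0.0008]
[0.0337 0.0163 0.1127] rot [ 0.0004 -0.0715  0.0008]
```

View pics/side6z.png

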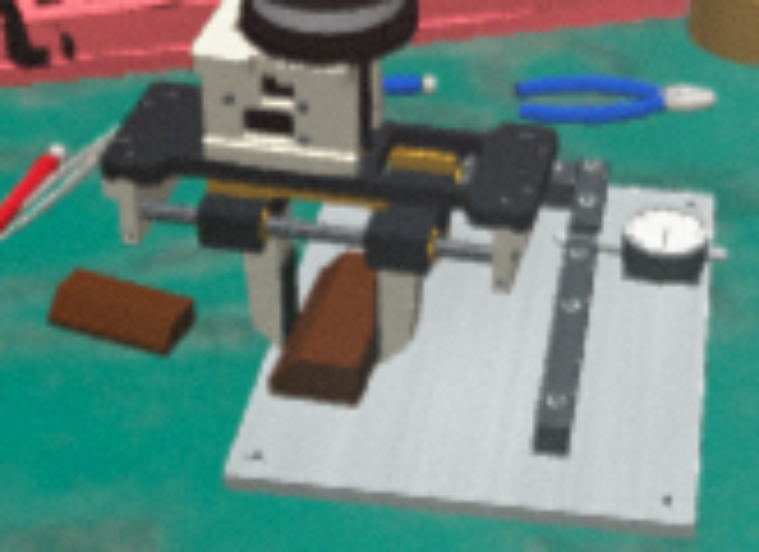

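```bash
python3 -m creep '[{"dx":0.015,"dy":0,"dz":0.04,"rx":0,"ry":-0.035,"rz":0,"gripper":0.4},{"dx":0.034,"dy":0,"dz":0.09,"rx":0,"ry":-0.0715,"rz":0,"gripper":0.4},{"dx":0.034,"dy":0,"dz":0.1027,"rx":0,"ry":-0.0715,"rz":0,"gripper":0.4},{"dx":0.034,"dy":0.01,"dz":0.1027,"rx":0,"ry":-0.0715,"rz":0,"gripper":0.4},{"dx":0.034,"dy":0.017,"dz":0.1027,"rx":0,"ry":-0.0715,"rz":0,"gripper":0.4},{"dx":0.034,"dy":0.017,"dz":0.1027,"rx":0,"ry":-0.0715,"rz":0,"gripper":0.4}]'
python3 - <<'E'
from h import *
st()
from cell import read_camera
for n in ['side','top']:
  p,d=read_camera(n); np.savez(f'pics/{n}7.npz',p=p,d=d)
  if n=='side': cv2.imwrite('pics/side7z.png',cv2.resize(p[150:270,180:345,::-1],None,fx=4.6,fy=4.6))
E
```

```text
time: 10.22
tool_pos: [0.5347, -0.1858, 0.0318]
tool_rot: [-1.57, 0.001, -0.08]
contact_force: [-1.2, -0.5, -1.1]
opening: 0.0419
t 10.22 pos [ 0.5347 -0.1858  0.0318] rot [-1.5705e+00  1.1000e-03 -8.0300e-02] F [-1.2  -0.46 -1.13] op 0.0419 q [-0.47  0.66  1.64 -0.    0.84 -0.39] G [-0.0253  0.0439  0.0318]
```

View pics/side7z.png

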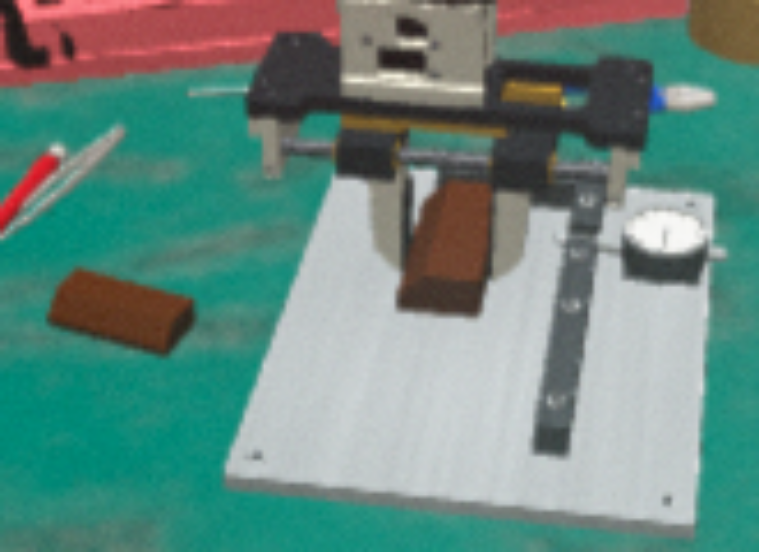

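The blank is held parallel to the fence, clear of the stem and just short of the stop. I'll creep it in +y to the stop, watching the force.

```bash
python3 -m creep '[{"dx":0,"dy":0,"dz":0.006,"rx":0,"ry":0,"rz":0,"gripper":0.4},{"dx":0,"dy":0,"dz":0.011,"rx":0,"ry":0,"rz":0,"gripper":0.4},{"dx":0,"dy":0,"dz":0.013,"rx":0,"ry":0,"rz":0,"gripper":0.4},{"dx":0,"dy":0,"dz":0.013,"rx":0,"ry":0,"rz":0,"gripper":0.4}]'; for i in 1 2; do python3 -m creep '[{"dx":0,"dy":0,"dz":0.0015,"rx":0,"ry":0,"rz":0,"gripper":0.4},{"dx":0,"dy":0,"dz":0.0015,"rx":0,"ry":0,"rz":0,"gripper":0.4}]'; done
```

```text
time: 10.82
tool_pos: [0.5366, -0.1714, 0.0328]
tool_rot: [-1.571, -0.0, -0.078]
contact_force: [0.5, 0.7, -1.8]
opening: 0.0418
time: 11.08
tool_pos: [0.5367, -0.1701, 0.0327]
tool_rot: [-1.571, -0.0, -0.078]
contact_force: [0.3, -0.3, -2.5]
opening: 0.0419
time: 11.32
tool_pos: [0.5368, -0.1686, 0.0327]
tool_rot: [-1.571, -0.0, -0.078]
contact_force: [-0.7, -0.1, -0.1]
opening: 0.0415
```

```bash
for i in 1 2 3 ; do python3 -m creep '[{"dx":0,"dy":0,"dz":0.001,"rx":0,"ry":0,"rz":0,"gripper":0.4},{"dx":0,"dy":0,"dz":0.001,"rx":0,"ry":0,"rz":0,"gripper":0.4}]' | grep -E "pos|force"; done; python3 -c "
from h import *
st()"
```

```text
tool_pos: [0.5368, -0.1684, 0.0328]
contact_force: [-1.9, -5.7, -1.1]
tool_pos: [0.5368, -0.1683, 0.0328]
contact_force: [-3.0, -9.2, -1.1]
tool_pos: [0.5368, -0.1682, 0.0329]
contact_force: [-4.6, -13.1, -1.0]
t 12.07 pos [ 0.5368 -0.1682  0.0329] rot [-1.5742e+00 -5.0000e-04 -7.8400e-02] F [ -4.57 -13.12  -0.98] op 0.042 q [-0.44  0.65  1.66 -0.    0.83 -0.36] G [-0.0246  0.0615  0.0329]
```

Firm contact with the stop at gauge y of about 0.0615 (nominal 0.060). I'll relax, seat it on the bed, release and lift.

```bash
python3 -m creep '[{"dx":0,"dy":0.001,"dz":-0.0015,"rx":0,"ry":0,"rz":0,"gripper":0.4},{"dx":0,"dy":0.0015,"dz":-0.002,"rx":0,"ry":0,"rz":0,"gripper":0.4},{"dx":0,"dy":0.0015,"dz":-0.002,"rx":0,"ry":0,"rz":0,"gripper":0.55},{"dx":0,"dy":0.0015,"dz":-0.002,"rx":0,"ry":0,"rz":0,"gripper":0.55},{"dx":0,"dy":0.0015,"dz":-0.002,"rx":0,"ry":0,"rz":0,"gripper":0.55},{"dx":0,"dy":-0.03,"dz":-0.002,"rx":0,"ry":0,"rz":0,"gripper":0.55},{"dx":0,"dy":-0.09,"dz":-0.002,"rx":0,"ry":0,"rz":0,"gripper":0.55},{"dx":-0.06,"dy":-0.12,"dz":-0.002,"rx":0,"ry":0,"rz":0,"gripper":0.3},{"dx":-0.12,"dy":-0.12,"dz":-0.002,"rx":0,"ry":-0.18,"rz":0,"gripper":0.05},{"dx":-0.12,"dy":-0.12,"dz":-0.002,"rx":0,"ry":-0.36,"rz":0,"gripper":0},{"dx":-0.12,"dy":-0.12,"dz":-0.002,"rx":0,"ry":-0.54,"rz":0,"gripper":0},{"dx":-0.12,"dy":-0.12,"dz":-0.002,"rx":0,"ry":-0.72,"rz":0,"gripper":0},{"dx":-0.12,"dy":-0.12,"dz":-0.002,"rx":0,"ry":-0.9,"rz":0,"gripper":0},{"dx":-0.12,"dy":-0.12,"dz":-0.002,"rx":0,"ry":-1.08,"rz":0,"gripper":0},{"dx":-0.12,"dy":-0.12,"dz":-0.002,"rx":0,"ry":-1.26,"rz":0,"gripper":0},{"dx":-0.12,"dy":-0.12,"dz":-0.002,"rx":0,"ry":-1.44,"rz":0,"gripper":0},{"dx":-0.12,"dy":-0.12,"dz":-0.002,"rx":0,"ry":-1.57,"rz":0,"gripper":0},{"dx":-0.12,"dy":-0.12,"dz":-0.002,"rx":0,"ry":-1.57,"rz":0,"gripper":0},{"dx":-0.12,"dy":-0.12,"dz":-0.002,"rx":0,"ry":-1.57,"rz":0,"gripper":0}]'
python3 - <<'E'
from h import *
st()
from cell import read_camera
for n in ['side','top']:
  p,d=read_camera(n); np.savez(f'pics/{n}8.npz',p=p,d=d)
  cv2.imwrite(f'pics/{n}8.png',p[:,:,::-1])
  if n=='side': cv2.imwrite('pics/side8z.png',cv2.resize(p[150:270,180:345,::-1],None,fx=4.6,fy=4.6))
E
```

```text
time: 14.45
tool_pos: [0.4172, -0.1581, 0.1527]
tool_rot: [-1.571, -0.0, 1.489]
contact_force: [0.1, 0.2, 0.0]
opening: 0.0004
t 14.45 pos [ 0.4172 -0.1581  0.1527] rot [-1.5708e+00 -2.0000e-04  1.4891e+00] F [0.06 0.2  0.01] op 0.0004 q [-0.53  0.3   1.86  0.    0.97 -2.02] G [-0.1446  0.0622  0.1527]
```

View pics/side8z.png

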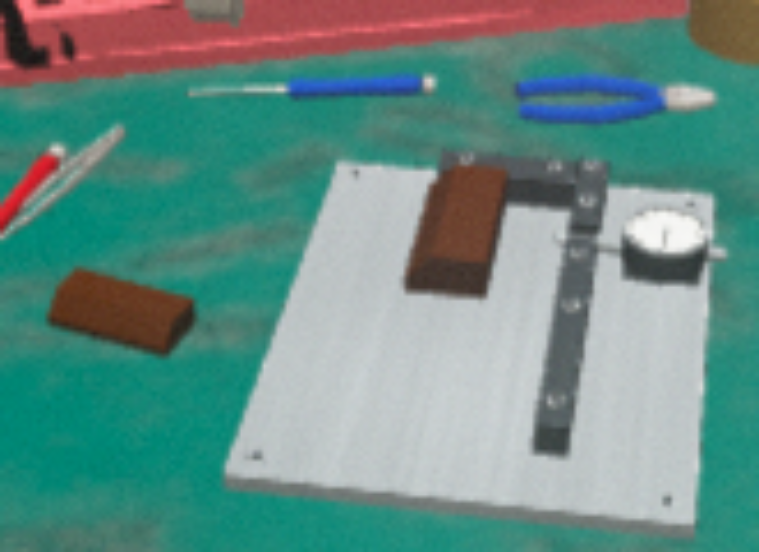

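View pics/top8.png

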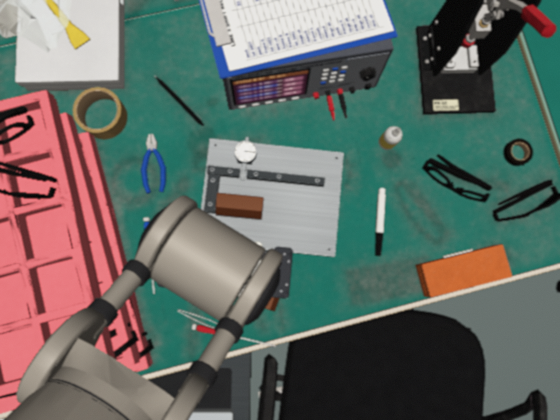

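The blank sits against the stop, back edge about 30 mm short of the fence. The stem at (560,238) is free and the needle points towards -y. I'll check the blank's pose and plan the tilted push.

Run:
```python
from h import *
p=np.load('pics/top8.npz')['p']; hsv=cv2.cvtColor(p,cv2.COLOR_RGB2HSV); H,S,V=[hsv[...,i].astype(int) for i in range(3)]
br=(S>90)&(H<20)&(V>105)
r,b=rect_world('top',big(br,(205,188,275,225)),.036); print(r,b.round(1).tolist())
c=np.array([r[0][0]/1000,r[0][1]/1000,.036]); print('top centre (blank +7) in gauge',w2g(c))
dk=(V<110)&(S<90)
ed=[]
for u in range(270,318,4):
    col=np.where(dk[165:200,u])[0]; ed.append(w2g(ray('top',u,165+col.max()+.5,.012))); 
print('fence foot x',np.round([e[0] for e in ed],4))
t=np.pi/4
def tr(t): return RG@np.array([[0,np.sin(t),-np.cos(t)],[1,0,0],[0,-np.cos(t),-np.sin(t)]])
T=tr(t); print(np.linalg.det(T))
plan([(*g2w(-.10,.06,.13),0,tr(t)),(*g2w(-.065,.06,.056),0,T),(*g2w(-.05,.06,.041),0,T)])
```

```text
((541.6322021484375, -168.1614990234375), (87.0414047241211, 25.90872573852539), 85.39266967773438) [[525.2000122070312, -210.5], [551.0, -212.60000610351562], [558.0, -125.80000305175781], [532.2000122070312, -123.69999694824219]]
top centre (blank +7) in gauge [-0.01978898  0.06197752  0.036     ]
fence foot x [0.0316 0.0324 0.0332 0.0319 0.0327 0.0315 0.0323 0.033  0.0318 0.0326
 0.0314 0.0321]
1.0000000000000002
[-0.0021  0.0227 -0.0446] rot [-0.7854 -0.0022 -0.0008]
[-0.002   0.0967 -0.0796] rot [-0.7854 -0.0022 -0.0008]
[-0.002   0.1117 -0.0946] rot [-0.7854 -0.0022 -0.0008]
```

```bash
sed -i 's/^RG=.*/&\nG=G+RG@np.array([.002,.0015,0])/' h.py; python3 -m creep '[{"dx":-0.002,"dy":0.005,"dz":-0.01,"rx":-0.18,"ry":0,"rz":0,"gripper":0},{"dx":-0.002,"dy":0.01,"dz":-0.02,"rx":-0.36,"ry":0,"rz":0,"gripper":0},{"dx":-0.002,"dy":0.016,"dz":-0.03,"rx":-0.54,"ry":0,"rz":0,"gripper":0},{"dx":-0.002,"dy":0.02,"dz":-0.04,"rx":-0.72,"ry":0,"rz":0,"gripper":0},{"dx":-0.002,"dy":0.022,"dz":-0.044,"rx":-0.785,"ry":0,"rz":0,"gripper":0},{"dx":-0.002,"dy":0.022,"dz":-0.044,"rx":-0.785,"ry":0,"rz":0,"gripper":0},{"dx":-0.002,"dy":0.022,"dz":-0.044,"rx":-0.785,"ry":0,"rz":0,"gripper":0}]'
python3 - <<'E'
from h import *
st()
from cell import read_camera
for n in ['side']:
  p,d=read_camera(n); np.savez(f'pics/{n}9.npz',p=p,d=d)
  cv2.imwrite('pics/side9z.png',cv2.resize(p[90:270,120:345,::-1],None,fx=3.3,fy=3.3))
t=np.pi/4
def tr(t): return RG@np.array([[0,np.sin(t),-np.cos(t)],[1,0,0],[0,-np.cos(t),-np.sin(t)]])
plan([(*g2w(-.077,.06,.065),0,tr(t)),(*g2w(-.053,.06,.041),0,tr(t)),(*g2w(-.017,.06,.041),0,tr(t))])
E
```

```text
time: 15.42
tool_pos: [0.4815, -0.1517, 0.1933]
tool_rot: [-2.264, -0.002, 1.471]
contact_force: [0.1, -0.3, -0.5]
opening: 0.0003
t 15.43 pos [ 0.4815 -0.1517  0.1933] rot [-2.2640e+00 -1.6000e-03  1.4712e+00] F [ 0.12 -0.29 -0.52] op 0.0003 q [-0.67  0.14  2.21  1.11  0.4  -3.1 ] G [-0.083   0.0721  0.1933]
[-0.0122  0.1025  0.0769] rot [-0.0926 -0.0172 -0.0129]
[-0.0117  0.1363  0.0738] rot [-0.0926 -0.0172 -0.0129]
[-0.011   0.1593  0.0461] rot [-0.0926 -0.0172 -0.0129]
```

View pics/side9z.png

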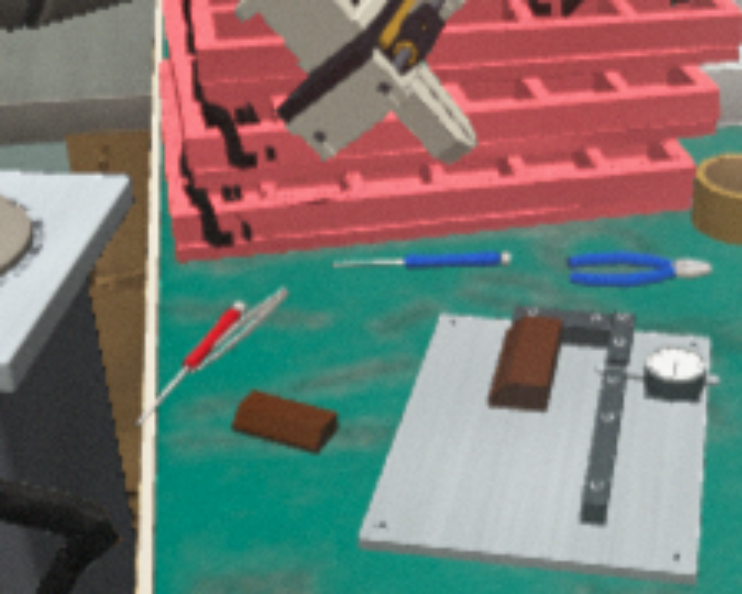

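The tool now points forward and down at (460,145) in the side view, well clear of everything. But joint 6 hit its limit at -3.1, so the pose fell short. I'll fit the arm's kinematics from the readings so far to find a feasible tilt with the tool turned half round.

```bash
cat > fk.py <<'E'
import numpy as np
from scipy.spatial.transform import Rotation as R
from scipy.optimize import least_squares
D=[([1.139,.3427,1.5251,0,1.2754,-.146],[.1478,.5033,.243],[-1.5705,.0016,1.285]),
([-.48,.5,1.65,0,.99,-1.97],[.5088,-.1763,.1198],[-1.57,-.0008,1.4916]),
([-.83,.83,1.32,0,1,-2.33],[.5045,-.4424,.0208],[-1.5723,.0014,1.4923]),
([-.66,.55,1.59,0,1.0,-.51],[.4875,-.2814,.1097],[-1.5704,.0006,-.1492]),
([-.66,.63,1.65,0,.87,-.51],[.4872,-.2815,.0506],[-1.5719,-.0021,-.1499]),
([-.53,.3,1.86,0,.97,-2.02],[.4172,-.1581,.1527],[-1.5708,-.0002,1.4891]),
([-.67,.14,2.21,1.11,.4,-3.1],[.4815,-.1517,.1933],[-2.264,-.0016,1.4712])]
def Rz(a): return R.from_euler('z',a).as_matrix()
def Ry(a): return R.from_euler('y',a).as_matrix()
X=R.from_euler('x',-np.pi/2).as_matrix()
def fk(q,p):
    a,b,h,off,L,e,o2=p; s4=1
    M=Rz(q[0])@Ry(q[1]); o=np.array([0,0,h])+M@np.array([e,0,a])
    M=M@Ry(q[2]); o=o+M@np.array([0,0,b])+Rz(q[0])@np.array([0,off,0])
    M=M@Rz(q[3]*S[0])@Ry(q[4]); o=o+M@np.array([o2,0,L]); 
    M=M@Rz(q[5]*S[1])
    # tool y = approach (z of M)
    return o,M
S=[1,1]
E
python3 - <<'E'
import fk; from fk import *
# find sign of q4 and tool mapping from data
for s4 in (1,-1):
  for s6 in (1,-1):
    fk.S[:]=[s4,s6]
    Ms=[fk.fk(q,[.4,.4,.2,.07,.2,0,0])[1] for q,_,_ in D]; Ts=[R.from_euler('xyz',r).as_matrix() for *_,r in D]
    C=[m.T@t for m,t in zip(Ms,Ts)]; print(s4,s6,[round(np.linalg.norm(c-C[0]),2) for c in C]); 
    f=lambda p:np.concatenate([fk.fk(q,p)[0]-np.array(t) for q,t,_ in D])
    r=least_squares(f,[.4,.4,.2,.07,.2,0,0]); print(r.x.round(3),r.cost**.5); 
    if s4==1==s6: print(C[0].round(2))
E
```

```text
Traceback (most recent call last):
AttributeError: 'function' object has no attribute 'S'
```

```bash
cat > /tmp/a.py <<'E'
import sys; sys.path.insert(0,'.')
import fk as F; from fk import D,R,np,least_squares
for s4 in (1,-1):
  for s6 in (1,-1):
    F.S[:]=[s4,s6]
    Ms=[F.fk(q,[.4,.4,.2,.07,.2,0,0])[1] for q,_,_ in D]; Ts=[R.from_euler('xyz',r).as_matrix() for *_,r in D]
    C=[m.T@t for m,t in zip(Ms,Ts)]; print(s4,s6,[round(np.linalg.norm(c-C[0]),2) for c in C]); 
    f=lambda p:np.concatenate([F.fk(q,p)[0]-np.array(t) for q,t,_ in D])
    r=least_squares(f,[.4,.4,.2,.07,.2,0,0]); print(r.x.round(3),r.cost**.5,C[0].round(2).tolist())
E
python3 /tmp/a.py
```

```text
1 1 [np.float64(0.0), np.float64(0.0), np.float64(0.02), np.float64(0.0), np.float64(0.02), np.float64(0.02), np.float64(0.01)]
[ 0.503  0.359  0.163  0.076  0.288 -0.003  0.004] 0.012633750913186399 [[-1.0, 0.0, -0.0], [-0.0, 0.0, 1.0], [0.0, 1.0, -0.0]]
1 -1 [np.float64(0.0), np.float64(2.74), np.float64(2.32), np.float64(1.01), np.float64(1.01), np.float64(2.7), np.float64(0.52)]
[ 0.503  0.359  0.163  0.076  0.288 -0.003  0.004] 0.012633750913186399 [[-0.96, 0.0, 0.29], [0.29, 0.0, 0.96], [0.0, 1.0, -0.0]]
-1 1 [np.float64(0.0), np.float64(0.0), np.float64(0.02), np.float64(0.0), np.float64(0.02), np.float64(0.02), np.float64(2.53)]
[ 0.401  0.207  0.165  0.081  0.298 -0.03  -0.206] 0.059203403481086346 [[-1.0, 0.0, -0.0], [-0.0, 0.0, 1.0], [0.0, 1.0, -0.0]]
-1 -1 [np.float64(0.0), np.float64(2.74), np.float64(2.32), np.float64(1.01), np.float64(1.01), np.float64(2.7), np.float64(2.71)]
[ 0.401  0.207  0.165  0.081  0.298 -0.03  -0.206] 0.059203403481086346 [[-0.96, 0.0, 0.29], [0.29, 0.0, 0.96], [0.0, 1.0, -0.0]]
```

```bash
cat > /tmp/b.py <<'E'
import sys; sys.path.insert(0,'.')
import fk as F; from fk import R,np,least_squares
from h import g2w,RG
P=[.503,.359,.163,.076,.288,-.003,.004]
C=np.array([[-1,0,0],[0,0,1],[0,1,0.]])
lo=np.array([-2.53,-.77,.04,-1,.28,-3.11]);hi=np.array([2.53,2.02,2.7,4.14,2.66,3.11])
def tr(t,s): 
    M=np.array([[0,np.sin(t),-np.cos(t)],[1,0,0],[0,-np.cos(t),-np.sin(t)]])
    return RG@(M*np.array([s,1,s]))
for s in (1,-1):
  for deg in (0,20,25,30,35,40,45):
    t=np.radians(deg)
    for name,x in (('start',-.055),('final',-.005)):
      tip=g2w(x-.0,.06,.029); T=tr(t,s); tcp=tip-.017*T[:,1]
      best=None
      for q4 in (0,.5,2,3.):
        f=lambda q:np.concatenate([10*(F.fk(q,P)[0]-tcp),(F.fk(q,P)[1]@C-T).ravel()])
        r=least_squares(f,np.clip([-.5,.5,1.6,q4,.9,-1.9 if s>0 else 1],lo+.01,hi-.01),bounds=(lo,hi))
        if best is None or r.cost<best.cost-1e-9: best=r
      print(s,deg,name,best.x.round(2),'err',round(best.cost**.5,4))
E
python3 /tmp/b.py
```

```text
1 0 start [-0.46  0.59  1.75 -0.    0.8  -1.95] err 0.0
1 0 final [-0.43  0.66  1.6  -0.    0.88 -1.92] err 0.0
1 20 start [-0.55  0.47  2.06  0.5   0.33 -2.5 ] err 0.0
1 20 final [-0.5   0.54  1.93  0.39  0.38 -2.34] err 0.0
1 25 start [-0.59  0.47  2.13  0.92  0.28 -2.94] err 0.0186
1 25 final [-0.53  0.52  2.01  0.72  0.28 -2.69] err 0.0
1 30 start [-0.61  0.46  2.15  1.08  0.28 -3.11] err 0.0725
1 30 final [-0.56  0.52  2.06  1.12  0.28 -3.11] err 0.0371
1 35 start [-0.61  0.46  2.16  1.09  0.28 -3.11] err 0.1559
1 35 final [-0.57  0.52  2.06  1.13  0.28 -3.11] err 0.1137
1 40 start [-0.61  0.45  2.16  1.1   0.28 -3.11] err 0.2409
1 40 final [-0.57  0.51  2.06  1.14  0.28 -3.11] err 0.1982
1 45 start [-0.61  0.45  2.16  1.12  0.28 -3.11] err 0.3259
1 45 final [-0.57  0.51  2.06  1.16  0.28 -3.11] err 0.2834
-1 0 start [-0.46  0.59  1.75 -0.    0.8   1.19] err 0.0
-1 0 final [-0.43  0.66  1.6  -0.    0.88  1.22] err 0.0
-1 20 start [-0.55  0.47  2.06  0.5   0.33  0.64] err 0.0
-1 20 final [-0.5   0.54  1.93  0.39  0.38  0.81] err 0.0
-1 25 start [-0.59  0.47  2.13  0.92  0.28  0.2 ] err 0.0186
-1 25 final [-0.53  0.52  2.01  0.72  0.28  0.46] err 0.0
-1 30 start [-0.63  0.47  2.22  1.59  0.28 -0.51] err 0.0161
-1 30 final [-0.57  0.52  2.08  1.27  0.28 -0.13] err 0.0305
-1 35 start [-0.65  0.48  2.3   2.04  0.35 -0.97] err 0.0
-1 35 final [-0.58  0.52  2.16  1.9   0.3  -0.76] err 0.0
-1 40 start [-0.68  0.5   2.36  2.27  0.49 -1.24] err 0.0
-1 40 final [-0.6   0.54  2.23  2.22  0.42 -1.11] err 0.0
-1 45 start [-0.71  0.54  2.43  2.38  0.65 -1.4 ] err 0.0
-1 45 final [-0.63  0.57  2.3   2.38  0.57 -1.31] err 0.0
```

A 45° tilt would sit across the wrist's singular band, but about 18-20° is comfortably reachable. With that tilt the tips' leading edge bears on the bevel and the diagonal direction comes from the commanded motion. I'll reduce the tilt.

```bash
python3 -m creep '[{"dx":0,"dy":0,"dz":0,"rx":0.15,"ry":0,"rz":0,"gripper":0},{"dx":0,"dy":0,"dz":0,"rx":0.3,"ry":0,"rz":0,"gripper":0},{"dx":0,"dy":0,"dz":0,"rx":0.42,"ry":0,"rz":0,"gripper":0},{"dx":0,"dy":0,"dz":0,"rx":0.42,"ry":0,"rz":0,"gripper":0},{"dx":0,"dy":0,"dz":0,"rx":0.42,"ry":0,"rz":0,"gripper":0},{"dx":0,"dy":0,"dz":0,"rx":0.42,"ry":0,"rz":0,"gripper":0}]'
cat >> h.py <<'E'
def tr(deg):
    t=np.radians(deg); return RG@np.array([[0,np.sin(t),-np.cos(t)],[1,0,0],[0,-np.cos(t),-np.sin(t)]])
E
python3 - <<'E'
from h import *
st()
T=tr(18); plan([(*g2w(-.085,.06,.12),0,T),(*g2w(-.0753,.06,.0623),0,T)])
E
```

```text
time: 16.23
tool_pos: [0.4809, -0.1514, 0.192]
tool_rot: [-1.844, -0.005, 1.469]
contact_force: [0.6, 0.5, 0.2]
opening: 0.0005
t 16.23 pos [ 0.4809 -0.1514  0.192 ] rot [-1.8439 -0.0054  1.4694] F [0.61 0.47 0.18] op 0.0005 q [-0.53  0.23  1.88  0.16  0.79 -2.1 ] G [-0.0836  0.0724  0.192 ]
[-0.0129  0.0689  0.0204] rot [-0.041  -0.0235 -0.0015]
[-0.0129  0.1271  0.0267] rot [-0.041  -0.0235 -0.0015]
```

```bash
python3 -m creep '[{"dx":-0.008,"dy":0.035,"dz":0.01,"rx":-0.02,"ry":-0.012,"rz":0,"gripper":0},{"dx":-0.013,"dy":0.069,"dz":0.02,"rx":-0.041,"ry":-0.0235,"rz":0,"gripper":0},{"dx":-0.013,"dy":0.1,"dz":0.024,"rx":-0.041,"ry":-0.0235,"rz":0,"gripper":0},{"dx":-0.013,"dy":0.127,"dz":0.027,"rx":-0.041,"ry":-0.0235,"rz":0,"gripper":0},{"dx":-0.013,"dy":0.127,"dz":0.027,"rx":-0.041,"ry":-0.0235,"rz":0,"gripper":0},{"dx":-0.013,"dy":0.127,"dz":0.027,"rx":-0.041,"ry":-0.0235,"rz":0,"gripper":0}]'
python3 - <<'E'
from h import *
st()
T=tr(18); plan([(*g2w(-.0603,.06,.0473),0,T),(*g2w(-.0553,.06,.0423),0,T)])
from cell import read_camera
for n in ['side']:
  p,d=read_camera(n); np.savez(f'pics/{n}10.npz',p=p,d=d)
  cv2.imwrite('pics/side10z.png',cv2.resize(p[130:250,190:345,::-1],None,fx=4.8,fy=4.8))
E
```

```text
time: 16.98
tool_pos: [0.4883, -0.1654, 0.0641]
tool_rot: [-1.886, 0.003, 1.49]
contact_force: [0.2, -0.3, 0.2]
opening: 0.0004
t 16.98 pos [ 0.4883 -0.1654  0.0641] rot [-1.8859  0.0031  1.4902] F [ 0.23 -0.34  0.24] op 0.0004 q [-0.56  0.45  2.03  0.36  0.4  -2.37] G [-0.0751  0.059   0.0641]
[ 0.0011  0.0205 -0.0089] rot [ 0.001  -0.0011 -0.0036]
[ 0.0011  0.0268 -0.0121] rot [ 0.001  -0.0011 -0.0036]
```

View pics/side10z.png

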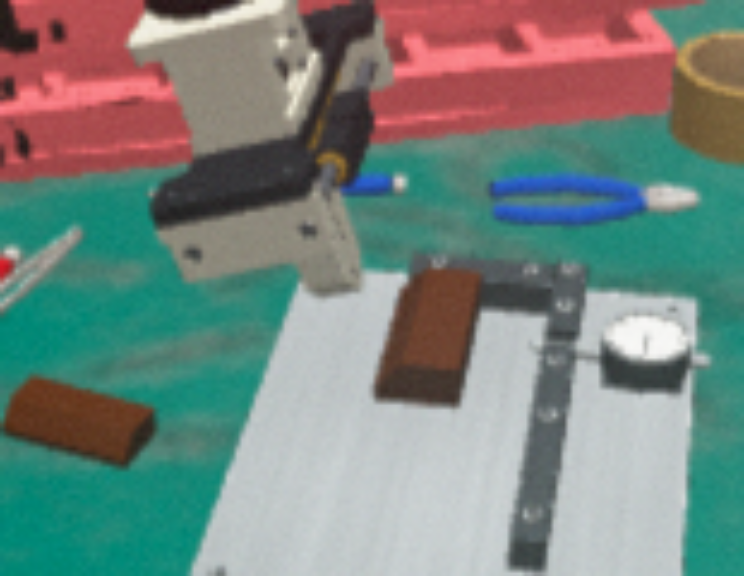

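The tilted fingertips at (335,285) stand just in front of the bevel. I'll approach along the diagonal in small steps, watching the force.

```bash
python3 -m creep '[{"dx":0.001,"dy":0.012,"dz":-0.005,"rx":0,"ry":0,"rz":0,"gripper":0},{"dx":0.001,"dy":0.0205,"dz":-0.009,"rx":0,"ry":0,"rz":0,"gripper":0},{"dx":0.001,"dy":0.0205,"dz":-0.009,"rx":0,"ry":0,"rz":0,"gripper":0}]' | grep -E "pos|force"; for i in 1 2 3; do python3 -m creep '[{"dx":0,"dy":0.0025,"dz":-0.0013,"rx":0,"ry":0,"rz":0,"gripper":0},{"dx":0,"dy":0.0025,"dz":-0.0013,"rx":0,"ry":0,"rz":0,"gripper":0}]' | grep -E "pos|force"; done;python3 -c "
from h import *
st()"
```

```text
tool_pos: [0.5038, -0.1653, 0.0461]
contact_force: [-0.7, -0.3, -0.2]
tool_pos: [0.5055, -0.1657, 0.0446]
contact_force: [-0.3, 0.2, 0.4]
tool_pos: [0.5076, -0.1659, 0.0427]
contact_force: [1.3, 0.6, -0.3]
tool_pos: [0.5101, -0.1663, 0.0414]
contact_force: [-1.3, 0.3, 6.9]
t 18.15 pos [ 0.5101 -0.1663  0.0414] rot [-1.8869  0.0034  1.4902] F [-1.35  0.33  6.93] op 0.0003 q [-0.53  0.52  1.99  0.38  0.37 -2.36] G [-0.0534  0.0598  0.0414]
```

Contact: about 7 N upward on the tool. Now I'll slide it in +x towards the fence.

```bash
python3 -m creep '[{"dx":0,"dy":0.001,"dz":-0.0035,"rx":0,"ry":0,"rz":0,"gripper":0},{"dx":0,"dy":0.0022,"dz":-0.007,"rx":0,"ry":0,"rz":0,"gripper":0},{"dx":0,"dy":0.0032,"dz":-0.01,"rx":0,"ry":0,"rz":0,"gripper":0},{"dx":0,"dy":0.0032,"dz":-0.01,"rx":0,"ry":0,"rz":0,"gripper":0}]' | grep -E "pos|force"
python3 - <<'E'
from h import *
st()
from cell import read_camera
for n in ['side','top']:
  p,d=read_camera(n); np.savez(f'pics/{n}11.npz',p=p,d=d)
  cv2.imwrite(f'pics/{n}11.png',p[:,:,::-1])
  if n=='side': cv2.imwrite('pics/side11z.png',cv2.resize(p[130:250,190:345,::-1],None,fx=4.8,fy=4.8))
E
```

```text
tool_pos: [0.5206, -0.1672, 0.0414]
contact_force: [-0.3, 0.1, 4.6]
t 18.65 pos [ 0.5206 -0.1672  0.0414] rot [-1.8868  0.0035  1.4903] F [-0.25  0.14  4.61] op 0.0007 q [-0.52  0.53  1.96  0.36  0.38 -2.33] G [-0.0428  0.0598  0.0414]
```

View pics/side11z.png

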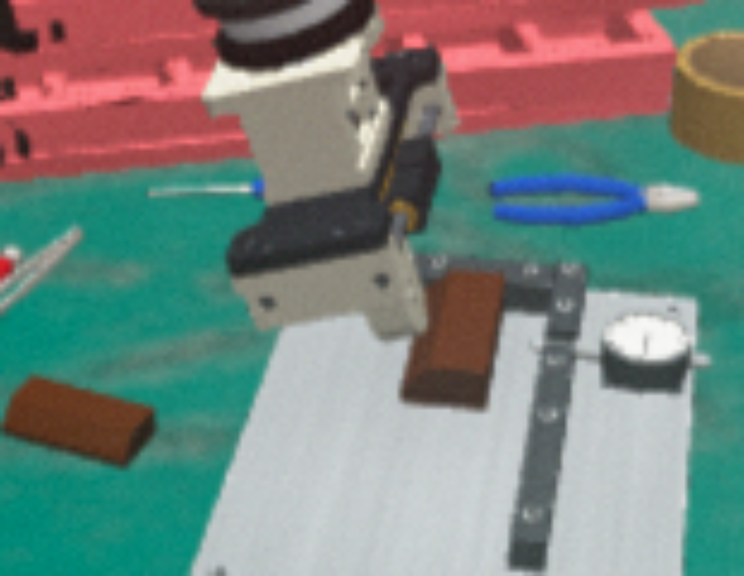

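The blank slid forward still parallel to the fence, its back edge at about (502,280) and the stem tip at (535,345). I'll go on.

```bash
python3 -m creep '[{"dx":0,"dy":0.0013,"dz":-0.004,"rx":0,"ry":0,"rz":0,"gripper":0},{"dx":0,"dy":0.0026,"dz":-0.008,"rx":0,"ry":0,"rz":0,"gripper":0},{"dx":0,"dy":0.0039,"dz":-0.012,"rx":0,"ry":0,"rz":0,"gripper":0},{"dx":0,"dy":0.0045,"dz":-0.014,"rx":0,"ry":0,"rz":0,"gripper":0},{"dx":0,"dy":0.0045,"dz":-0.014,"rx":0,"ry":0,"rz":0,"gripper":0}]' | grep -E "pos|force"; for i in 1 2 3; do python3 -m creep '[{"dx":0,"dy":0.0006,"dz":-0.0019,"rx":0,"ry":0,"rz":0,"gripper":0},{"dx":0,"dy":0.0006,"dz":-0.0019,"rx":0,"ry":0,"rz":0,"gripper":0}]' | grep -E "pos|force"; done
python3 - <<'E'
from h import *
st()
from cell import read_camera
for n in ['side','top']:
  p,d=read_camera(n); np.savez(f'pics/{n}12.npz',p=p,d=d)
  cv2.imwrite(f'pics/{n}12.png',p[:,:,::-1])
  if n=='side': cv2.imwrite('pics/side12z.png',cv2.resize(p[130:250,190:345,::-1],None,fx=4.8,fy=4.8))
E
```

```text
tool_pos: [0.5348, -0.168, 0.0408]
contact_force: [-0.5, 0.1, 1.9]
tool_pos: [0.5366, -0.1681, 0.0407]
contact_force: [-1.5, -0.4, 2.1]
tool_pos: [0.5384, -0.1682, 0.0407]
contact_force: [-2.0, 0.5, 1.9]
tool_pos: [0.5404, -0.1683, 0.0407]
contact_force: [-3.1, 0.1, 2.6]
t 20.12 pos [ 0.5404 -0.1683  0.0407] rot [-1.8847  0.0024  1.4905] F [-3.12  0.06  2.6 ] op 0.0005 q [-0.5   0.56  1.91  0.32  0.41 -2.27] G [-0.023   0.0602  0.0407]
```

View pics/side12z.png

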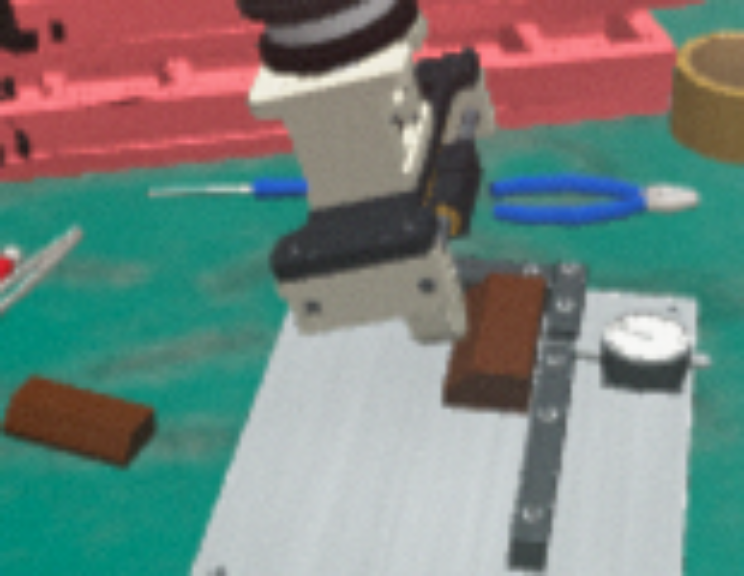

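The back face is nearly at the fence and the stem force is building. I'll keep going in small steps, with a little downward bias.

```bash
for i in 1 2 3 4; do python3 -m creep '[{"dx":0,"dy":0.0008,"dz":-0.0013,"rx":0,"ry":0,"rz":0,"gripper":0},{"dx":0,"dy":0.0008,"dz":-0.0013,"rx":0,"ry":0,"rz":0,"gripper":0}]' | grep -E "pos|force"; done
```

```text
tool_pos: [0.5421, -0.1686, 0.0406]
contact_force: [-3.3, -1.0, 3.7]
tool_pos: [0.5434, -0.1686, 0.0404]
contact_force: [-6.7, 1.1, 7.3]
tool_pos: [0.544, -0.1685, 0.0401]
contact_force: [-13.5, -0.1, 13.6]
tool_pos: [0.5443, -0.1684, 0.0399]
contact_force: [-21.8, -0.1, 21.2]
```

The force is now an even 45° push, about 22 N in x and 21 N in z. I'll check visually.

```bash
python3 -m creep '[{"dx":0,"dy":0,"dz":0,"rx":0,"ry":0,"rz":0,"gripper":0},{"dx":0,"dy":0,"dz":0,"rx":0,"ry":0,"rz":0,"gripper":0},{"dx":0,"dy":0,"dz":0,"rx":0,"ry":0,"rz":0,"gripper":0},{"dx":0,"dy":0,"dz":0,"rx":0,"ry":0,"rz":0,"gripper":0}]' | grep -E "pos|force"
python3 - <<'E'
from h import *
st()
from cell import read_camera
for n in ['side','top']:
  p,d=read_camera(n); np.savez(f'pics/{n}13.npz',p=p,d=d)
  a=p[130:250,190:345,::-1] if n=='side' else p[125:260,190:350,::-1]
  cv2.imwrite(f'pics/{n}13z.png',cv2.resize(a,None,fx=4.4,fy=4.4,interpolation=cv2.INTER_CUBIC))
hsv=cv2.cvtColor(p,cv2.COLOR_RGB2HSV); H,S,V=[hsv[...,i].astype(int) for i in range(3)]
br=(S>90)&(H<20)&(V>95)
r,b=rect_world('top',big(br,(205,165,275,225)),.036); print(r,w2g([*(b.mean(0)/1000),.036]),[w2g([*(q/1000),.036]).round(4).tolist() for q in b])
c=big((V>205)&(S<40),(365,180,395,240)); print(rect_world('top',c,.008)[0], w2g(ray('top',380,220,.008)))
E
```

```text
tool_pos: [0.5443, -0.1684, 0.0399]
contact_force: [-20.9, -0.1, 21.4]
t 21.73 pos [ 0.5443 -0.1684  0.0399] rot [-1.882e+00  1.500e-03  1.491e+00] F [-20.94  -0.09  21.4 ] op 0.0005 q [-0.5   0.56  1.9   0.31  0.41 -2.26] G [-0.0191  0.0604  0.0399]
((578.486083984375, -170.6134796142578), (87.76652526855469, 27.362152099609375), 82.92731475830078) [0.01514369 0.06092314 0.036     ] [[-0.0005, 0.0177, 0.036], [0.0268, 0.0165, 0.036], [0.0308, 0.1041, 0.036], [0.0034, 0.1054, 0.036]]
((534.3505249023438, -448.359130859375), (10.710171699523926, 85.25505828857422), 85.72166442871094) [-0.02564647 -0.21708384  0.008     ]
```

View pics/top13z.png

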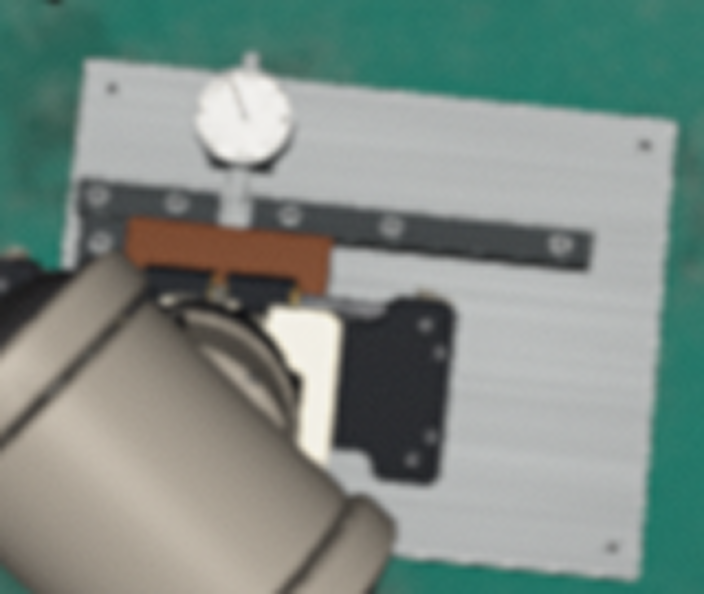

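View pics/side13z.png

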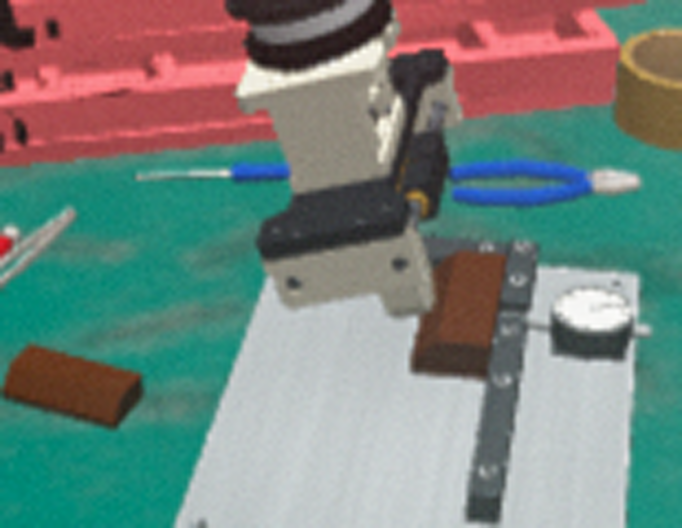

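```bash
cat > /tmp/c.py <<'E'
import sys; sys.path.insert(0,'.')
from h import *
f=sys.argv[1]
p=np.load(f'pics/{f}.npz')['p'].astype(float); g=cv2.cvtColor(p.astype(np.uint8),cv2.COLOR_RGB2GRAY).astype(float)
a=p[...,0]-p[...,2]  # red-blue: brown high, steel/gauge ~0
def edge(img,u,v0,v1,thr):
    col=img[v0:v1,u]; k=np.where((col[:-1]<thr)&(col[1:]>=thr))[0]
    if not len(k): return None
    k=k[0]; return v0+k+(thr-col[k])/(col[k+1]-col[k])
E=[]
for u in range(223,262):
    v=edge(a,u,168,190,30)
    if v: E.append(w2g(ray('top',u,v,.036)))
E=np.array(E); k=np.polyfit(E[:,1],E[:,0],1); print('blank back edge slope',k[0],'x at y60',np.polyval(k,.06),'res',np.std(E[:,0]-np.polyval(k,E[:,1])), 'y range',E[:,1].min(),E[:,1].max())
# bed back edge (green/grey), fence back edge
def fit(img,us,v0,v1,thr,z,sgn=1):
    E=[]
    for u in us:
        v=edge(img*sgn,u,v0,v1,thr*sgn)
        if v: E.append(w2g(ray('top',u,v,z)))
    E=np.array(E); k=np.polyfit(E[:,1],E[:,0],1); E=E[abs(E[:,0]-np.polyval(k,E[:,1]))<.003]; k=np.polyfit(E[:,1],E[:,0],1); return k,np.std(E[:,0]-np.polyval(k,E[:,1])),len(E)
print('fence back edge',fit(g,[u for u in range(262,320)],165,190,110,.030,-1))
print('bed back edge',fit(p[...,0],[u for u in range(264,335)],135,158,100,.012))
E
python3 /tmp/c.py top13
python3 - <<'E'
import cv2,numpy as np
p=np.load('pics/top13.npz')['p']; cv2.imwrite('pics/dial13.png',cv2.resize(p[138:200,205:275,::-1],None,fx=9,fy=9,interpolation=cv2.INTER_CUBIC))
E
```

```text
blank back edge slope 0.0074851138311594545 x at y60 0.030426825241992146 res 0.00021153915557694375 y range 0.02564061972458346 0.09909070180039506
fence back edge (array([0.00837904, 0.04489689]), np.float64(0.00017935700871176845), 57)
bed back edge (array([0.01089205, 0.1059472 ]), np.float64(0.00019241894458914423), 71)
```

View pics/dial13.png

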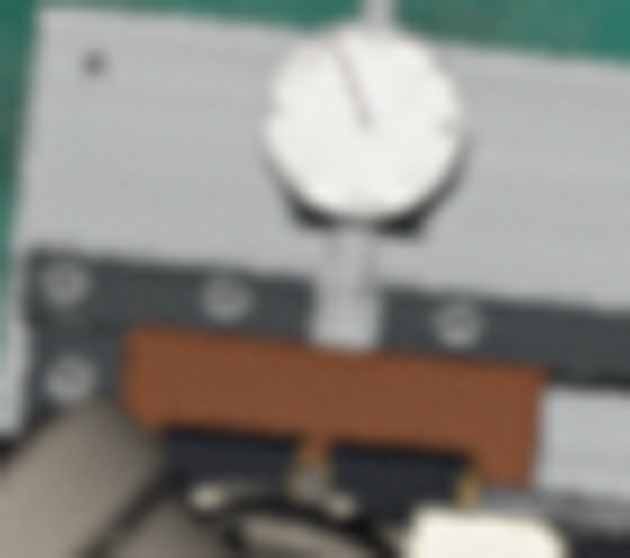

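Run:
```python
from h import *
for f,rows in (('top8',range(197,212)),('top13',range(179,184))):
    p=np.load(f'pics/{f}.npz')['p'].astype(float); a=p[...,0]-p[...,2]
    for s,u0 in (('left',None),('right',None)):
        ys=[]
        for v in rows:
            k=np.where(a[v,200:275]>30)[0]+200; 
            if s=='left': i=k[0]; u=i-1+(30-a[v,i-1])/(a[v,i]-a[v,i-1])
            else: i=k[-1]; u=i+(a[v,i]-30)/(a[v,i]-a[v,i+1])
            ys.append(w2g(ray('top',u,v,.036))[1])
        print(f,s,np.round([np.median(ys),min(ys),max(ys)],4))
```

```text
top8 left [0.1073 0.1055 0.1078]
top8 right [0.0182 0.0181 0.0208]
top13 left [0.1073 0.1064 0.1074]
top13 right [0.0175 0.0169 0.0179]
```

Checks agree:
- **Blank angle:** back edge parallel to the fence within about 0.003 rad.
- **Stop end:** position unchanged since it was pressed against the stop.
- **Needle:** about 245° round.
- **Push:** steady at about 21 N in x and 21 N in z.

I'll hand it in.

```bash
python3 -c "
from h import *
st()
from cell import robot
print(robot.hand_in())
st()"
```

```text
t 21.82 pos [ 0.5443 -0.1684  0.0399] rot [-1.8820e+00  1.5000e-03  1.4911e+00] F [-20.54  -0.12  21.34] op 0.0005 q [-0.5   0.56  1.9   0.31  0.41 -2.26] G [-0.0191  0.0604  0.0399]
the job is handed in; nothing more can be done
None
the job is handed in; nothing more can be done
```

The marker is off the bed and the blank is home in the corner of the gauge. I handed the job in at 21.8 s with the fingers still pressing it there; no verdict was reported.

- **Marker:** it lies flat on the mat near (0.52, -0.45), well off the bed and away from the glue bottle.
- **Blank:** I gripped it, squared it to the gauge and pressed its end against the stop block. I then slid it to the fence with closed, tilted fingertips on the bevel.
- **Push:** the tool read about 20.5 N horizontally and 21.3 N vertically, steady.
- **Position checks:** the blank's back edge was parallel to the fence within about 0.003 rad. Its end had not moved measurably (about 0.5 mm at most) since it was pressed against the stop.
- **Stem:** the needle was about 245° round, roughly 25° short of the full three-quarter turn. I read that as about 5.4 mm of stem travel. That clears the 4.5 mm needed but is just under the 5.5 mm given for fully flush.

**What didn't go to plan:**
- My first move call was refused for missing keys.
- A 45° tool tilt was not reachable because joint 6 hit its limit, so I used 18° and took the diagonal from the commanded motion.
- My first gauge position was off by about 2 mm and I corrected it from the fence and stop.

The contact forces on the fence and bed could not be read separately, so those limits are inferred from the push.

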